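Release the safety catch, stow the tape measure, shut the service chest

TASK

The service chest is unlocked, but its lid stands ajar, held by the safety catch hidden behind the lid's front edge. Reach under the raised edge, feel for the catch, push it aside without forcing it against its stop while you lift, and swing the lid right back; stand the tape measure upright on the mat in the deep bay beside the till, so that nothing stands above the rim, and let go of it. Then close the lid fully, so that the catch snaps home again, and leave the other things on the bench where they are.

Things in the scene. Friction and masses are not known exactly. Their poses are not given: they have to be found in the camera images.
- chest: Low grey steel service chest, fixed, 340 mm wide (along y), 98 mm high to its rim. Origin on the bench; -x points out of its front (side with the barrel lock, already unlocked), which faces the robot's right; facing the front, -y is to your right. In its frame, mm: inside x -46..98, y -159..159, floor z 8, rim z 98, thin divider at y 0; front wall of the box at x -50.
- bay_left (a point): Centre of the floor of one bay (chest x 26, y +79.5, z 8 mm); axes of the chest. A bay is 144 x 155 mm. One bay holds the till; the other is the deep bay, with a 4 mm black rubber mat on its floor (mat top 86 mm below the rim).
- bay_right (a point): Centre of the floor of the other bay (chest x 26, y -79.5, z 8 mm); axes of the chest.
- step_front (a point): Front edge, middle, of the open step (chest x -108, y 0, z 15 mm: the step's top). The step runs back under the overhanging lid to the box's front wall at chest x -50; low cheeks, 45 mm high, close its two ends at y +-161. Room to reach in between step and lid; the catch is bolted on it.
- lid_hinge (a point): Middle of the hinge line (chest x +100, y 0, z 98 mm), along chest y; fixed, axes of the chest.
- lid (a joint): Lid angle, rad: 0 shut on the rim, 1.75 leaning back on its stop. Stiff friction hinge: it stays where left; lifting at the front edge takes about 7 N. Starts ajar at 0.08..0.098; the catch stops it at 0.103; above 0.2 it is past the catch. Closing, its flange meets the catch's ramp at about 0.165 and must be pressed past with 5 to 10 N near the front edge; the catch then snaps back.
- lid_front (a point): Middle of the bottom outer edge of the lid's front skirt; moves with the lid (its axes; those of the chest when shut); about 74 mm above the bench at the start. Lid: plate 4 mm thick, 210 mm from hinge to front, underside level with the hinge line; the skirt's bottom edge is 43 mm below that underside and folded inwards as a flange 13 mm deep, 4 mm thick. Side skirts 14 mm.
- catch (a joint): Turn of the hidden sprung safety catch, rad: 0 home (nose over the lid's flange), 0.8 its stop. Crank on an upright pin 42 mm behind the lid's front face, place unknown within 40 mm of the middle. Its upright tab, 8 mm thick, starts 6 mm behind the front face at heights 24..50 mm, 16 mm at 50..88. Push it towards chest -y: yields at 4 N, 0.5 rad after 18 mm, 5 to 9 N; frees the lid from about 0.2.
- tape_measure: Yellow and black tape measure standing upright, 32 mm thick (own x), 76 mm long (own y, case from -30 to +37), 61 mm high, about 0.2 kg. Origin: centre of its underside. Grasp across the 32 mm from above. Below the rim only in the deep bay; in the till it would stand about 20 mm proud.
- till: Shallow open aluminium till, 140 x 150 mm, in one of the two bays (which one differs). Origin: on the chest's floor at the bay's centre. Its tray floor is 48 mm and its edge 88 mm above the origin; a small roll of black tape lies in it.
- side_cutters: Bystander: blue-handled side cutters, 54 x 124 x 11 mm; origin under its middle; to be left where it is.
- long_nose_pliers: Bystander: red-handled long nose pliers, 54 x 141 x 11 mm; origin under its middle; to be left where it is.
- screwdriver: Bystander: screwdriver with a black handle, 30 x 193 x 29 mm; origin under its middle; to be left where it is.
- pen_marker: Bystander: black-and-white marker pen, 17 x 135 x 16 mm; origin under its middle; to be left where it is.
- multimeter: Bystander: orange hand multimeter lying on its back, 153 x 82 x 47 mm; origin under its middle; to be left where it is.
- elec_tape_a: Bystander: roll of black electrical tape lying flat on the bench, 62 x 60 x 19 mm; origin under its middle; to be left where it is.
Things that resemble listed ones, but are neither listed nor needed, are in the scene too. What is shaped like the tape_measure but blue or orange is not meant.

How it is judged:
By the outcome, as a careful person would: the job done as asked, in the order asked, and still so for the second after the job is handed in, with the robot touching nothing.
It also fails if it takes over 64 s, if anything falls off the work surface, if the arm or the gripper's body presses on something with over 40 N, if the wrist force passes 120 N, or if a joint passes its speed limit or range.

ROBOT

A 6-joint arm with a two-finger parallel gripper is mounted at the origin on a cart in front of the work surface, level with it; the furniture and walls round the work are solid. World frame = base frame: x ahead of the robot, y to its left, z up, the work surface at z = 0. Lengths are in m, angles in rad, forces in N, time in s.
With the tool pointing down it reaches from about 0.325 to 0.875 m from the base axis. Payload 4.4 kg.
Tool frame: the origin (TCP) lies midway between the tips of the shut fingers; the grasp point (between the pads) lies 19 mm behind it; z points along the fingers, y is the line along which they close (so a half turn about z gives the same grasp; the last joint's range is limited). The gripper opens to 85 mm and grips with 20 to 120 N. Pads are 22 mm wide; open, the fingers measure 114 mm over their backs; the gripper's body (76 mm by 85 mm) begins 54 mm behind the grasp point. The pads swing forward as they close: fully open they stand 13 mm farther back than shut.
Start: joints at [1.004, 0.207, 1.542, -0, 1.393, -0.15], TCP at [0.232, 0.526, 0.231] pointing down, gripper open.
Joint ranges: [-2.73, 2.73], [-0.86, 2.22], [0.23, 2.46], [-1.11, 4.25], [0.08, 2.63], [-2.82, 2.82]. Speed limits (rad/s): [2.79, 2.79, 3.14, 3.14, 3.14, 3.14].

INTERFACE

Orientations are given as a unit quaternion [x, y, z, w].
In Python, from bench import robot, imaging gives the robot as it stands.
- The arm moves only by the tool send_rows, never from a script. Its arguments are lists of equal length, an entry for each row: "slide": the shift along the tool's x, y, z in mm, a list of three; "spin": the turn about the tool's z in rad. A call has 1 to 5 rows; each row is the pose to reach, as a shift and turn from the pose commanded when the call began, along the tool's axes at that moment; what a row does not reach only later rows make up. A row lasts 1/12 s, in which the tool goes at most 41.7 mm and 7.16 degrees, less where a joint would pass 70% of its speed; a pose out of reach is approached as far as the arm can. A call with a gripper value outside its range is refused whole. "gripper" is the closure, from -1 (fully open) to 1 (shut), so that 0 is half open, set as the call begins (left out, the last holds). The fingers move at their own pace and stop on an object; "grip_force" is the grip in N (left out, the last holds). Time passes only in rows, so rows that repeat a pose let the fingers close. It gives the time, the measured TCP pose, the force, the opening and the grip force at its end, in the units of the state.
- robot.get_state(): the state, without advancing time (a new reading comes with each control period).
- imaging.snapshot(name): name is "side" or "top"; returns (picture, depth): 400x640x3 uint8, red, green, blue; 400x640 float32, m along the optical axis (not along the pixel's ray), 0 where there is no reading.
- imaging.camera_info(name): a dict with "intrinsics" (3x3 intrinsics, pixels), "cam_to_world" (4x4, takes a point from camera to world coordinates). Camera axes: x right, y up, looking along -z (the intrinsics and any distortion apply to the point x, -y, -z); pixel columns grow to the right and rows downward; lengths in m; the calibration is good to about 2 mm. A picture is of the moment at which its call begins. camera_info takes no time and is no camera call.
- robot.close_job(): hands the job in; it is judged then, once.
The state is a dict: "clock": time; "joints": joint angles; "joint_velocities": joint speeds; "joint_torque": joint torques, N m; "position": TCP position; "tool_rot": TCP orientation; "ft_force": force on the tool from outside, world axes, zero at the start; "ft_torque": the same for the moment, N m; "gripper_width": finger opening in m; "finger_force": force on a finger pad.
Only numpy, scipy, OpenCV 4.12 (cv2) and the standard library are available. Lean on these libraries where they do the work, as an engineer would, in place of code of your own. Each camera call takes 0.05 s, during which the arm holds its last target. There are 200 camera calls.

## Working session

There is one attempt and no reset: what is moved stays moved. The work goes in short steps, Python scripts to look and compute and a tool call to move; the robot and the scene stay as the last step left them, time stands still between calls to the robot, and variables do not carry over. Pictures are saved under pics/ and viewed, at most 10 in all, crops included, and the job is handed in when it is done.

Besides the shell and the picture viewer there is one more tool, called after "Request:" in YAML: its name, and indented under it one key for each argument. send_rows: Moves the arm, as the interface text tells. Its arguments: {"type":"object","properties":{"slide":{"type":"array"},"spin":{"type":"array"},"gripper":{"type":"number"},"grip_force":{"type":"number"}},"required":["slide","spin"]}

```bash
ls; mkdir -p pics; cat > h.py <<'E'
import numpy as np,cv2
from bench import robot,imaging
from scipy.spatial.transform import Rotation as R
def snap(n):
    p,d=imaging.snapshot(n);ci=imaging.camera_info(n)
    return p,d,np.array(ci["intrinsics"]),np.array(ci["cam_to_world"])
def pts(d,K,T):
    v,u=np.mgrid[0:d.shape[0],0:d.shape[1]]
    P=np.stack([(u-K[0,2])/K[0,0]*d,-(v-K[1,2])/K[1,1]*d,-d],-1)
    return P@T[:3,:3].T+T[:3,3]
def save(n,p): cv2.imwrite("pics/"+n+".png",cv2.cvtColor(p,cv2.COLOR_RGB2BGR))
def st():
    s=robot.get_state();print({k:np.round(v,3).tolist() for k,v in s.items()});return s
E
python3 - <<'E'
from h import *
s=st()
print(R.from_quat(s["tool_rot"]).as_matrix().round(3))
for n in("side","top"):
    p,d,K,T=snap(n);save(n+"0",p);np.savez("/tmp/"+n+"0",p=p,d=d,K=K,T=T);print(n,K.round(1),T.round(3)); print(imaging.camera_info(n).keys())
E
```

```text
pics
{'clock': 0.0, 'joints': [1.004, 0.207, 1.543, -0.0, 1.393, -0.15], 'joint_velocities': [-0.0, 0.002, -0.001, 0.0, 0.001, -0.001], 'joint_torque': [0.002, -38.303, -29.16, -0.0, 0.01, 0.0], 'position': [0.232, 0.525, 0.23], 'tool_rot': [0.206, 0.978, -0.001, -0.0], 'ft_force': [0.24, 0.032, -0.317], 'ft_torque': [-0.009, -0.026, -0.009], 'finger_force': 0.0, 'gripper_width': 0.085}
[[-0.915  0.404 -0.001]
 [ 0.404  0.915 -0.002]
 [ 0.    -0.002 -1.   ]]
side [[368.1   0.  323.8]
 [  0.  368.1 201.7]
 [  0.    0.    1. ]] [[ 0.897  0.265 -0.354  0.082]
 [-0.442  0.554 -0.706 -0.829]
 [ 0.009  0.789  0.614  0.805]
 [ 0.     0.     0.     1.   ]]
dict_keys(['intrinsics', 'cam_to_world'])
top [[497.    0.  317. ]
 [  0.  497.  198.6]
 [  0.    0.    1. ]] [[-0.044  0.978 -0.203  0.203]
 [-0.999 -0.044  0.005 -0.004]
 [-0.004  0.203  0.979  1.576]
 [ 0.     0.     0.     1.   ]]
dict_keys(['intrinsics', 'cam_to_world'])
```

View pics/side0.png

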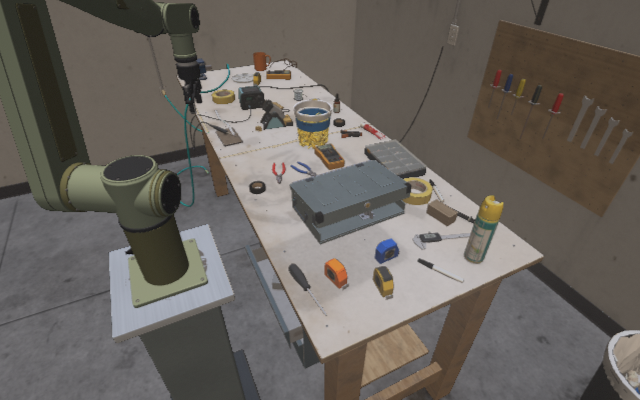

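View pics/top0.png

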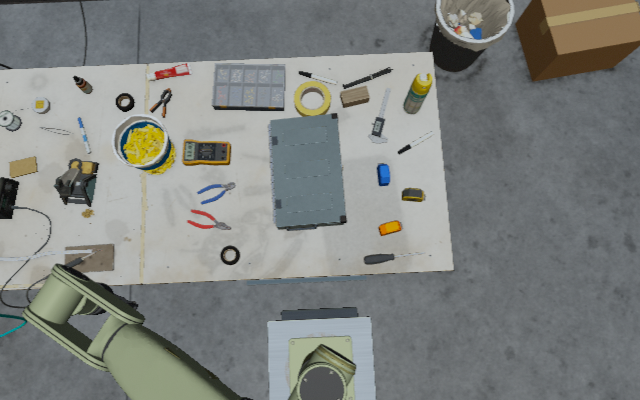

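The side view shows three tape measures: orange (337,272), yellow/black (384,281) and blue (387,250). In the top view they are at (390,228), (413,195) and (384,174). The yellow/black one fits the description. The chest's front faces world -y, with the lid ajar along the top view's right edge (col ~345).

```bash
cat > /tmp/a.py <<'E'
from h import *
z=np.load("/tmp/top0.npz");p,d,K,T=[z[k] for k in"pdKT"]
P=pts(d,K,T)
print("bench z",np.median(P[240:260,200:330,2]))
# lid: above 0.085 region
m=np.zeros(d.shape,bool);m[100:240,255:360]=1
m&=(P[...,2]>0.085)&(P[...,2]<0.14)&(d>0)
n,l,s,_=cv2.connectedComponentsWithStats(m.astype(np.uint8));i=1+np.argmax(s[1:,4]);m=l==i
Q=P[m];A=np.c_[Q[:,:2],np.ones(len(Q))]
c=np.linalg.lstsq(A,Q[:,2],rcond=None)[0]
ok=abs(A@c-Q[:,2])<.004;c=np.linalg.lstsq(A[ok],Q[ok,2],rcond=None)[0]
print("plane",c,"angle",np.arctan(np.hypot(*c[:2])),s[i])
r=cv2.minAreaRect(Q[ok][:,:2].astype(np.float32)*1000);print(r);print(cv2.boxPoints(r));
print("z at corners",[ (c@[x/1000,y/1000,1]).round(4) for x,y in cv2.boxPoints(r)])
# tape
for nm in("top","side"):
    z=np.load(f"/tmp/{nm}0.npz");p,d,K,T=[z[k] for k in"pdKT"];P=pts(d,K,T)
    m=(P[...,2]>0.045)&(P[...,2]<0.075)&(d>0)
    n,l,s,cc=cv2.connectedComponentsWithStats(m.astype(np.uint8))
    for i in range(1,n):
        if s[i,4]>30:
            Q=P[l==i];
            if Q[:,0].mean()<0.3 or Q[:,1].mean()>-0.1 or Q[:,1].mean()<-.6: continue
            print(nm,cc[i].round(),s[i,4],p[l==i].mean(0).round(),[ (np.array(t).round(1)) for t in cv2.minAreaRect(Q[:,:2].astype(np.float32)*1000)],np.percentile(Q[:,2],95))
z=np.load("/tmp/top0.npz");top=z["p"]
a=cv2.resize(top[160:250,360:450],(540,540),interpolation=cv2.INTER_CUBIC);save("crop_t",a)
E
python3 /tmp/a.py
```

```text
bench z 0.002247083140035855
plane [ 0.00435151 -0.08410204  0.11129744] angle 0.08401629768091567 [ 267  113   79  115 7718]
((601.3899536132812, 21.125076293945312), (341.4468688964844, 217.4735565185547), 1.7640924453735352)
[[427.40002 124.5547 ]
 [434.09485 -92.81578]
 [775.3799  -82.30455]
 [768.68506 135.06593]]
z at corners [np.float64(0.1027), np.float64(0.121), np.float64(0.1216), np.float64(0.1033)]
top [411. 105.] 67 [94. 94. 81.] [array([ 815.3, -330.3]), array([56.2, 24.7]), np.float64(62.6)] 0.07219142391151885
top [384. 174.] 194 [ 31.  93. 170.] [array([ 592.9, -225.2]), array([62.3, 32.2]), np.float64(2.0)] 0.0680244996123522
top [412. 193.] 196 [84. 81. 59.] [array([ 523.4, -311.1]), array([62.4, 32.7]), np.float64(81.9)] 0.06803549405895548
top [389. 227.] 198 [191. 129.   6.] [array([ 419.9, -230.4]), array([32.6, 60.2]), np.float64(12.9)] 0.0681793129070869
side [386. 246.] 211 [ 69.  92. 154.] [array([ 584.7, -226. ]), array([56.1, 34.5]), np.float64(2.2)] 0.06472746857993589
side [477. 248.] 170 [110. 107.  95.] [array([ 814.5, -348.4]), array([26.8, 57.1]), np.float64(33.5)] 0.07332291233186707
side [335. 267.] 232 [186. 113.  62.] [array([ 414.6, -232.1]), array([32.7, 63. ]), np.float64(17.9)] 0.06438420680409966
side [384. 275.] 243 [105.  94.  74.] [array([ 519.5, -312. ]), array([61. , 32.5]), np.float64(83.0)] 0.06479096099431371
```

View pics/crop_t.png

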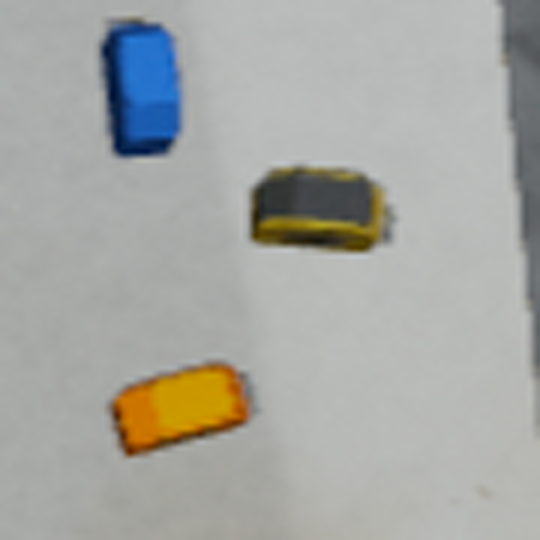

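The enlarged crop confirms it: the yellow/black tape measure is the middle one, at crop (318,210), which is top (413,195). The blue one (145,90) and the orange one (180,405) are the look-alikes.

The moves only shift and spin a downward tool, but the catch sits behind the skirt, so I need a tilted tool. I'll check in free space how the arm behaves at its reach limit. It should be able to lean the tool towards +y there.

Request:
send_rows:
  slide:
    - [35, -16, -12]
    - [70, -32, -24]
    - [105, -47, -36]
    - [140, -63, -48]
    - [175, -79, -60]
  spin: [0, 0, 0, 0, 0]
  gripper: 1

```text
clock: 0.52
position: [0.0386, 0.5237, 0.2912]
tool_rot: [0.207, 0.978, -0.001, -0.0]
ft_force: [0.0, 0.4, -0.1]
gripper_width: 0.0254
finger_force: 0.0
```

Request:
send_rows:
  slide:
    - [37, -16, -12]
    - [55, 20, -12]
    - [70, 55, -12]
    - [86, 91, -12]
    - [102, 127, -12]
  spin: [0, 0, 0, 0, 0]

```text
clock: 0.93
position: [-0.0026, 0.6829, 0.3029]
tool_rot: [0.206, 0.979, -0.0, 0.0]
ft_force: [1.0, 0.2, 0.7]
gripper_width: -0.0
finger_force: 0.0
```

Request:
send_rows:
  slide:
    - [16, 36, 0]
    - [32, 73, 0]
    - [48, 109, 0]
    - [64, 146, 0]
    - [80, 182, 0]
  spin: [0, 0, 0, 0, 0]

```text
clock: 1.35
position: [-0.0012, 0.8694, 0.302]
tool_rot: [0.206, 0.978, -0.001, 0.0]
ft_force: [0.6, 1.5, 0.6]
gripper_width: 0.0001
finger_force: 0.0
```

Request:
send_rows:
  slide:
    - [16, 36, 0]
    - [32, 73, 0]
    - [48, 109, 0]
    - [64, 146, 0]
    - [80, 182, 0]
  spin: [0, 0, 0, 0, 0]

```text
clock: 1.77
position: [-0.0008, 0.9079, 0.2735]
tool_rot: [0.206, 0.978, 0.018, -0.004]
ft_force: [0.3, 0.4, 0.9]
gripper_width: 0.0
finger_force: 0.0
```

```bash
python3 -c "
from h import *
s=st();print(R.from_quat(s['tool_rot']).as_matrix().round(3))"
```

```text
{'clock': 1.767, 'joints': [1.475, 1.022, 0.225, 0.003, 1.857, 0.321], 'joint_velocities': [0.003, 0.06, 0.001, -0.0, -0.081, 0.003], 'joint_torque': [-0.15, -65.998, -35.887, 0.01, -0.133, -0.002], 'position': [-0.001, 0.908, 0.274], 'tool_rot': [0.206, 0.978, 0.018, -0.004], 'ft_force': [0.259, 0.363, 0.939], 'ft_torque': [-0.026, -0.036, -0.01], 'finger_force': 0.0, 'gripper_width': 0.0}
[[-0.915  0.404  0.   ]
 [ 0.404  0.914  0.038]
 [ 0.015  0.034 -0.999]]
```

The tool does lean in the desired direction at the reach limit, 2.2° towards +y so far. I'll see whether further outward demands add to it.

Request:
send_rows:
  slide:
    - [100, 230, 0]
    - [100, 230, 0]
    - [100, 230, 0]
    - [100, 230, 0]
    - [100, 230, 0]
  spin: [0, 0, 0, 0, 0]

```text
clock: 2.18
position: [0.0001, 0.9299, 0.2353]
tool_rot: [0.206, 0.978, 0.033, -0.007]
ft_force: [0.5, 0.2, 0.1]
gripper_width: 0.0
finger_force: 0.0
```

Request:
send_rows:
  slide:
    - [16, 36, 0]
    - [16, 36, 0]
  spin: [0, 0]

```text
clock: 2.35
position: [-0.0, 0.9399, 0.2276]
tool_rot: [0.206, 0.977, 0.045, -0.01]
ft_force: [0.2, -0.7, -0.7]
gripper_width: 0.0002
finger_force: 0.0
```

```bash
python3 -c "
from h import *
s=st();print(R.from_quat(s['tool_rot']).as_matrix().round(3))"
```

```text
{'clock': 2.35, 'joints': [1.476, 1.075, 0.225, 0.009, 1.75, 0.323], 'joint_velocities': [0.001, -0.004, -0.016, -0.004, 0.05, -0.001], 'joint_torque': [0.07, -74.182, -33.251, 0.054, -0.645, 0.004], 'position': [-0.0, 0.94, 0.228], 'tool_rot': [0.206, 0.977, 0.045, -0.01], 'ft_force': [0.233, -0.664, -0.664], 'ft_torque': [-0.06, 0.01, -0.012], 'finger_force': 0.0, 'gripper_width': 0.0}
[[-0.915  0.404 -0.   ]
 [ 0.402  0.911  0.092]
 [ 0.037  0.084 -0.996]]
```

Request:
send_rows:
  slide:
    - [16, 36, -15]
  spin: [0]

```text
clock: 2.43
position: [-0.0001, 0.9453, 0.2352]
tool_rot: [0.206, 0.977, 0.057, -0.012]
ft_force: [0.5, -1.2, -0.7]
gripper_width: 0.0
finger_force: 0.0
```

Request:
send_rows:
  slide:
    - [16, 36, -15]
  spin: [0]

```text
clock: 2.52
position: [-0.0002, 0.952, 0.2479]
tool_rot: [0.206, 0.976, 0.072, -0.015]
ft_force: [0.7, -0.4, -0.6]
gripper_width: 0.0
finger_force: 0.0
```

Request:
send_rows:
  slide:
    - [16, 36, -15]
  spin: [0]

```text
clock: 2.6
position: [-0.0003, 0.9576, 0.26]
tool_rot: [0.206, 0.975, 0.086, -0.018]
ft_force: [0.4, 0.3, 0.1]
gripper_width: -0.0002
finger_force: 0.0
```

Request:
send_rows:
  slide:
    - [16, 36, -15]
    - [32, 72, -30]
  spin: [0, 0]

```text
clock: 2.77
position: [-0.0005, 0.963, 0.2787]
tool_rot: [0.205, 0.973, 0.103, -0.022]
ft_force: [0.6, -0.2, -0.1]
gripper_width: 0.0001
finger_force: 0.0
```

Request:
send_rows:
  slide:
    - [16, 36, -15]
    - [32, 72, -30]
  spin: [0, 0]

```text
clock: 2.93
position: [-0.0005, 0.9678, 0.295]
tool_rot: [0.205, 0.971, 0.119, -0.025]
ft_force: [-0.2, -0.4, 0.8]
gripper_width: 0.0001
finger_force: 0.0
```

Request:
send_rows:
  slide:
    - [16, 36, 0]
    - [32, 72, 0]
  spin: [0, 0]

```text
clock: 3.1
position: [-0.0006, 0.9797, 0.2916]
tool_rot: [0.204, 0.969, 0.134, -0.028]
ft_force: [-0.6, 0.7, 0.2]
gripper_width: 0.0003
finger_force: 0.0
```

```bash
python3 -c "
from h import *
s=st();print(R.from_quat(s['tool_rot']).as_matrix().round(3))"
```

```text
{'clock': 3.1, 'joints': [1.475, 1.015, 0.225, 0.026, 1.627, 0.325], 'joint_velocities': [0.002, 0.049, -0.0, 0.004, -0.083, 0.001], 'joint_torque': [0.018, -70.928, -33.151, 0.111, -1.188, 0.0], 'position': [-0.001, 0.98, 0.292], 'tool_rot': [0.204, 0.969, 0.134, -0.028], 'ft_force': [-0.606, 0.662, 0.238], 'ft_torque': [-0.171, -0.055, 0.025], 'finger_force': 0.0, 'gripper_width': 0.0}
[[-0.915  0.404  0.   ]
 [ 0.389  0.88   0.272]
 [ 0.11   0.249 -0.962]]
```

Request:
send_rows:
  slide:
    - [16, 36, -10]
  spin: [0]

```text
clock: 3.18
position: [-0.0008, 0.9844, 0.2959]
tool_rot: [0.204, 0.968, 0.143, -0.031]
ft_force: [-0.3, -0.3, -1.4]
gripper_width: 0.0003
finger_force: 0.0
```

Request:
send_rows:
  slide:
    - [16, 36, -5]
  spin: [0]

```text
clock: 3.27
position: [-0.0008, 0.992, 0.3054]
tool_rot: [0.204, 0.965, 0.159, -0.034]
ft_force: [0.0, -1.3, 0.8]
gripper_width: -0.0001
finger_force: 0.0
```

Request:
send_rows:
  slide:
    - [16, 36, -5]
  spin: [0]

```text
clock: 3.35
position: [-0.0008, 0.9986, 0.3124]
tool_rot: [0.203, 0.963, 0.172, -0.036]
ft_force: [0.0, 0.0, 0.5]
gripper_width: -0.0001
finger_force: 0.0
```

Request:
send_rows:
  slide:
    - [16, 36, -5]
  spin: [0]

```text
clock: 3.43
position: [-0.0009, 1.0047, 0.3199]
tool_rot: [0.203, 0.961, 0.185, -0.039]
ft_force: [0.1, -0.3, -0.4]
gripper_width: 0.0002
finger_force: 0.0
```

Request:
send_rows:
  slide:
    - [16, 36, 0]
  spin: [0]

```text
clock: 3.52
position: [-0.001, 1.0121, 0.3249]
tool_rot: [0.202, 0.958, 0.198, -0.042]
ft_force: [-0.5, -0.3, -0.6]
gripper_width: -0.0
finger_force: 0.0
```

Request:
send_rows:
  slide:
    - [16, 36, 0]
  spin: [0]

```text
clock: 3.6
position: [-0.001, 1.0192, 0.3286]
tool_rot: [0.202, 0.956, 0.21, -0.044]
ft_force: [-0.2, -1.1, -0.3]
gripper_width: 0.0001
finger_force: 0.0
```

Request:
send_rows:
  slide:
    - [16, 36, 5]
  spin: [0]

```text
clock: 3.68
position: [-0.0011, 1.0276, 0.3304]
tool_rot: [0.201, 0.953, 0.223, -0.047]
ft_force: [-0.1, -0.4, -0.5]
gripper_width: -0.0001
finger_force: 0.0
```

Request:
send_rows:
  slide:
    - [16, 36, 5]
  spin: [0]

```text
clock: 3.77
position: [-0.0012, 1.0357, 0.3312]
tool_rot: [0.2, 0.95, 0.235, -0.05]
ft_force: [-0.7, -0.1, 0.3]
gripper_width: -0.0001
finger_force: 0.0
```

Request:
send_rows:
  slide:
    - [16, 36, 10]
  spin: [0]

```text
clock: 3.85
position: [-0.0012, 1.0451, 0.3307]
tool_rot: [0.2, 0.947, 0.248, -0.052]
ft_force: [0.6, 1.2, 0.4]
gripper_width: 0.0001
finger_force: 0.0
```

Request:
send_rows:
  slide:
    - [16, 36, 10]
  spin: [0]

```text
clock: 3.93
position: [-0.0013, 1.0539, 0.3292]
tool_rot: [0.199, 0.943, 0.26, -0.055]
ft_force: [-0.6, 0.5, -1.5]
gripper_width: -0.0001
finger_force: 0.0
```

Request:
send_rows:
  slide:
    - [16, 36, 10]
  spin: [0]

```text
clock: 4.02
position: [-0.0013, 1.0623, 0.3293]
tool_rot: [0.198, 0.94, 0.272, -0.058]
ft_force: [0.2, -0.2, 0.2]
gripper_width: -0.0002
finger_force: 0.0
```

Request:
send_rows:
  slide:
    - [16, 36, 10]
  spin: [0]

```text
clock: 4.1
position: [-0.0014, 1.0702, 0.331]
tool_rot: [0.198, 0.936, 0.284, -0.06]
ft_force: [-0.6, -0.7, -0.3]
gripper_width: 0.0002
finger_force: 0.0
```

```bash
python3 -c "
from h import *
s=st();print(R.from_quat(s['tool_rot']).as_matrix().round(3))"
```

```text
{'clock': 4.1, 'joints': [1.476, 1.017, 0.226, 0.055, 1.312, 0.323], 'joint_velocities': [0.001, 0.032, -0.005, 0.031, -0.352, -0.006], 'joint_torque': [0.014, -71.678, -33.52, 0.188, -2.051, 0.007], 'position': [-0.001, 1.07, 0.331], 'tool_rot': [0.198, 0.936, 0.284, -0.06], 'ft_force': [-0.616, -0.7, -0.268], 'ft_torque': [-0.282, -0.028, 0.08], 'finger_force': 0.0, 'gripper_width': 0.0}
[[-0.915  0.404 -0.   ]
 [ 0.336  0.76   0.556]
 [ 0.225  0.508 -0.831]]
```

Request:
send_rows:
  slide:
    - [16, 36, 10]
  spin: [0]

```text
clock: 4.18
position: [-0.0014, 1.0776, 0.334]
tool_rot: [0.197, 0.932, 0.296, -0.063]
ft_force: [0.4, -0.3, -0.4]
gripper_width: -0.0
finger_force: 0.0
```

Request:
send_rows:
  slide:
    - [16, 36, 10]
  spin: [0]

```text
clock: 4.27
position: [-0.0015, 1.0846, 0.3381]
tool_rot: [0.196, 0.928, 0.309, -0.065]
ft_force: [-0.2, 1.0, 0.3]
gripper_width: -0.0004
finger_force: 0.0
```

Request:
send_rows:
  slide:
    - [16, 36, 12]
  spin: [0]

```text
clock: 4.35
position: [-0.0015, 1.0919, 0.3421]
tool_rot: [0.195, 0.924, 0.321, -0.068]
ft_force: [-0.4, 0.1, -0.1]
gripper_width: 0.0003
finger_force: 0.0
```

Request:
send_rows:
  slide:
    - [16, 36, 12]
  spin: [0]

```text
clock: 4.43
position: [-0.0016, 1.0986, 0.346]
tool_rot: [0.194, 0.92, 0.333, -0.071]
ft_force: [0.5, -0.4, -0.6]
gripper_width: -0.0002
finger_force: 0.0
```

Request:
send_rows:
  slide:
    - [16, 36, 12]
  spin: [0]

```text
clock: 4.52
position: [-0.0016, 1.1048, 0.351]
tool_rot: [0.193, 0.916, 0.345, -0.073]
ft_force: [0.3, 0.0, -0.2]
gripper_width: 0.0003
finger_force: 0.0
```

Request:
send_rows:
  slide:
    - [16, 36, 12]
  spin: [0]

```text
clock: 4.6
position: [-0.0016, 1.1105, 0.3572]
tool_rot: [0.192, 0.911, 0.356, -0.076]
ft_force: [0.1, 0.2, 0.2]
gripper_width: -0.0
finger_force: 0.0
```

Request:
send_rows:
  slide:
    - [16, 36, 12]
  spin: [0]

```text
clock: 4.68
position: [-0.0017, 1.1158, 0.3643]
tool_rot: [0.191, 0.907, 0.368, -0.078]
ft_force: [0.9, 0.1, 0.1]
gripper_width: 0.0001
finger_force: 0.0
```

Request:
send_rows:
  slide:
    - [16, 36, 12]
  spin: [0]

```text
clock: 4.77
position: [-0.0018, 1.1206, 0.3724]
tool_rot: [0.19, 0.902, 0.379, -0.08]
ft_force: [-0.0, 0.4, -0.5]
gripper_width: -0.0001
finger_force: 0.0
```

```bash
python3 -c "
from h import *
s=st();M=R.from_quat(s['tool_rot']).as_matrix();print(M.round(3))
for n in('top','side'):
  p,d,K,T=snap(n);save(n+'1',p)
print((M.T@np.array([0,-1,0])).round(3),(M.T@np.array([1,0,0])).round(3),(M.T@np.array([0,0,1])).round(3))
# chest-front skirt from side view (depth)
z=np.load('/tmp/side0.npz');p,d,K,T=[z[k] for k in'pdKT'];P=pts(d,K,T)
print('bench z side',np.median(P[200:215,260:285,2]))
for x in (.48,.54,.6,.66,.72):
  m=(abs(P[...,0]-x)<.006)&(P[...,1]<.0)&(P[...,1]>-.2)&(d>0)
  Q=P[m];o=np.argsort(Q[:,1]);Q=Q[o];print(x,(Q[:,1:]*1000).round().astype(int).tolist())
"
```

```text
{'clock': 4.767, 'joints': [1.476, 1.018, 0.226, 0.077, 1.105, 0.315], 'joint_velocities': [-0.001, -0.036, -0.001, 0.034, -0.268, -0.012], 'joint_torque': [0.012, -71.821, -34.076, 0.244, -2.772, 0.011], 'position': [-0.002, 1.121, 0.372], 'tool_rot': [0.19, 0.902, 0.379, -0.08], 'ft_force': [-0.044, 0.395, -0.481], 'ft_torque': [-0.319, -0.04, -0.006], 'finger_force': 0.0, 'gripper_width': -0.0}
[[-0.915  0.404 -0.001]
 [ 0.282  0.64   0.715]
 [ 0.289  0.654 -0.699]]
[-0.282 -0.64  -0.715] [-0.915  0.404 -0.001] [ 0.289  0.654 -0.699]
bench z side 0.0017564608684869087
0.48 [[-200, 2], [-200, -1], [-200, 5], [-199, 0], [-199, 3], [-198, 3], [-197, 3], [-196, 3], [-193, 3], [-192, 0], [-191, 2], [-190, 0], [-189, 0], [-188, 1], [-188, 2], [-186, 4], [-186, 5], [-185, 2], [-185, -1], [-185, 0], [-181, 1], [-181, 0], [-180, 1], [-179, 3], [-179, 1], [-177, 0], [-175, 1], [-175, 2], [-175, -1], [-172, 2], [-172, 0], [-170, 2], [-169, 0], [-169, 1], [-168, 1], [-167, 1], [-165, 1], [-164, 1], [-164, 4], [-162, 0], [-159, -1], [-159, 1], [-158, 4], [-158, 1], [-158, 2], [-157, 4], [-155,
[... 13899 characters left out ...]
9, 16], [-69, 18], [-66, 120], [-66, 16], [-64, 16], [-64, 119], [-60, 15], [-60, 117], [-60, 17], [-60, 118], [-59, 15], [-58, 19], [-58, 119], [-57, 118], [-56, 15], [-56, 120], [-53, 15], [-52, 116], [-52, 15], [-50, 117], [-49, 117], [-49, 118], [-47, 120], [-47, 12], [-47, 14], [-47, 118], [-47, 120], [-46, 14], [-46, 16], [-44, 115], [-42, 17], [-41, 14], [-40, 16], [-40, 116], [-39, 118], [-39, 16], [-39, 119], [-38, 15], [-37, 118], [-36, 16], [-36, 15], [-34, 17], [-33, 118], [-32, 14], [-31, 117], [-31, 17], [-31, 118], [-30, 15], [-27, 117], [-27, 118], [-25, 117], [-22, 116], [-21, 117], [-19, 118], [-19, 116], [-14, 119], [-14, 115], [-13, 115], [-10, 117], [-7, 115], [-2, 116]]
```

Request:
send_rows:
  slide:
    - [-25, -17, -26]
    - [-50, -34, -52]
    - [-75, -51, -79]
    - [-100, -68, -105]
    - [-125, -85, -131]
  spin: [0.115, 0.23, 0.346, 0.462, 0.577]

```text
clock: 5.28
position: [0.0727, 0.9481, 0.3724]
tool_rot: [0.434, 0.814, 0.341, -0.182]
ft_force: [0.7, 0.5, 0.9]
gripper_width: 0.0004
finger_force: 0.0
```

Request:
send_rows:
  slide:
    - [-30, -1, -26]
    - [-60, -1, -52]
    - [-91, -2, -79]
    - [-121, -2, -105]
    - [-151, -3, -131]
  spin: [0.115, 0.23, 0.346, 0.462, 0.577]

```text
clock: 5.7
position: [0.1555, 0.7661, 0.3745]
tool_rot: [0.647, 0.657, 0.276, -0.272]
ft_force: [0.4, -0.2, 1.0]
gripper_width: 0.0001
finger_force: 0.0
```

Request:
send_rows:
  slide:
    - [-26, 16, -26]
    - [-51, 32, -52]
    - [-77, 48, -79]
    - [-103, 64, -105]
    - [-128, 80, -131]
  spin: [0, 0, 0, 0, 0]

```text
clock: 6.12
position: [0.2376, 0.5842, 0.3759]
tool_rot: [0.645, 0.659, 0.277, -0.271]
ft_force: [1.4, -0.8, -0.0]
gripper_width: -0.0004
finger_force: 0.0
```

Request:
send_rows:
  slide:
    - [-26, 16, -26]
    - [-51, 32, -52]
    - [-77, 48, -79]
    - [-103, 64, -105]
    - [-128, 80, -131]
  spin: [0, 0, 0, 0, 0]

```text
clock: 6.53
position: [0.3202, 0.4022, 0.3777]
tool_rot: [0.645, 0.659, 0.277, -0.27]
ft_force: [1.7, 0.6, 0.0]
gripper_width: -0.0003
finger_force: 0.0
```

```bash
python3 -c "
from h import *
s=st();M=R.from_quat(s['tool_rot']).as_matrix();print(M.round(3))
z=np.load('/tmp/side0.npz');p,d,K,T=[z[k] for k in'pdKT'];P=pts(d,K,T)
m=(P[...,2]>.022)&(P[...,2]<.07)&(P[...,1]>-.1)&(P[...,1]<-.03)&(P[...,0]>.5)&(P[...,0]<.7)
v,u=np.nonzero(m);print([(a,b,*(P[a,b]*1000).round().astype(int)) for a,b in zip(v,u)])
save('crop_s',cv2.resize(p[170:250,280:420],(770,440),interpolation=cv2.INTER_CUBIC))
"
```

```text
{'clock': 6.533, 'joints': [0.267, -0.312, 1.928, 0.783, 1.348, 0.135], 'joint_velocities': [-1.32, -0.144, 0.084, 0.171, 0.949, -0.913], 'joint_torque': [5.885, -18.23, -30.859, 2.828, -0.959, 0.746], 'position': [0.32, 0.402, 0.378], 'tool_rot': [0.645, 0.659, 0.277, -0.27], 'ft_force': [1.723, 0.632, 0.029], 'ft_torque': [-0.344, -0.063, -0.038], 'finger_force': 0.0, 'gripper_width': -0.0}
[[-0.022  1.     0.001]
 [ 0.7    0.014  0.714]
 [ 0.713  0.016 -0.701]]
[(np.int64(210), np.int64(370), np.int64(630), np.int64(-68), np.int64(54)), (np.int64(210), np.int64(371), np.int64(634), np.int64(-68), np.int64(52)), (np.int64(211), np.int64(367), np.int64(629), np.int64(-54), np.int64(40)), (np.int64(211), np.int64(368), np.int64(629), np.int64(-60), np.int64(43)), (np.int64(211), np.int64(369), np.int64(628), np.int64(-67), np.int64(49)), (np.int64(211), np.int64(370), np.int64(629), np.int64(-71), np.int64(52)), (np.int64(211), np.int64(371), np.int64(633), np.int64(-71), np.int64(50)), (np.int64(212), np.int64(365), np.int64(627), np.int64(-47), np.int64(31)), (np.int64(212), np.int
[... 2469 characters left out ...]
, np.int64(28)), (np.int64(216), np.int64(370), np.int64(629), np.int64(-75), np.int64(34)), (np.int64(216), np.int64(371), np.int64(631), np.int64(-77), np.int64(34)), (np.int64(216), np.int64(372), np.int64(634), np.int64(-79), np.int64(35)), (np.int64(217), np.int64(370), np.int64(629), np.int64(-75), np.int64(30)), (np.int64(217), np.int64(371), np.int64(631), np.int64(-77), np.int64(30)), (np.int64(217), np.int64(372), np.int64(635), np.int64(-78), np.int64(29)), (np.int64(218), np.int64(370), np.int64(627), np.int64(-78), np.int64(28)), (np.int64(218), np.int64(371), np.int64(629), np.int64(-81), np.int64(29)), (np.int64(218), np.int64(372), np.int64(633), np.int64(-80), np.int64(28))]
```

View pics/crop_s.png

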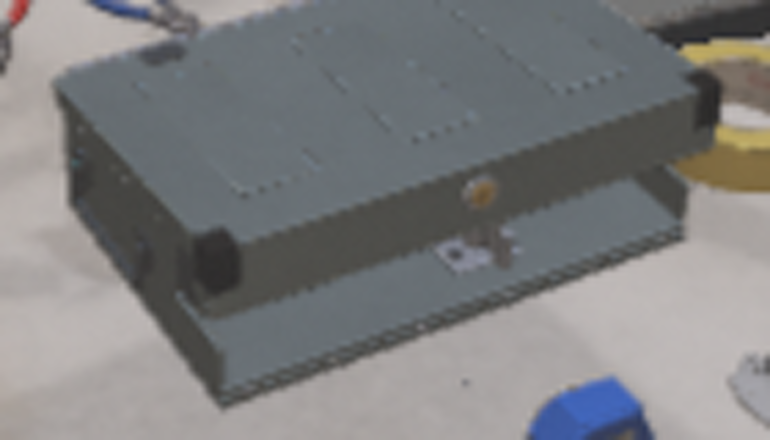

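The crop shows the catch under the raised edge at crop (500,245): a tab with its near face at world x≈0.628, front y≈-0.081 and z 28..52. This agrees with the sizes given. I'm carrying the tilted closed fingers round to the front now.

Request:
send_rows:
  slide:
    - [-25, 15, -25]
    - [-50, 30, -50]
    - [-75, 45, -75]
    - [-100, 60, -100]
    - [-125, 75, -125]
  spin: [0, 0, 0, 0, 0]

```text
clock: 6.95
position: [0.3981, 0.2262, 0.377]
tool_rot: [0.646, 0.659, 0.277, -0.27]
ft_force: [0.6, 0.3, -0.7]
gripper_width: -0.0003
finger_force: 0.0
```

Request:
send_rows:
  slide:
    - [-25, 15, -25]
    - [-50, 30, -50]
    - [-75, 45, -75]
    - [-100, 60, -100]
    - [-125, 75, -125]
  spin: [0, 0, 0, 0, 0]

```text
clock: 7.37
position: [0.4758, 0.0504, 0.3762]
tool_rot: [0.646, 0.659, 0.276, -0.27]
ft_force: [0.2, -0.2, 0.7]
gripper_width: -0.0001
finger_force: 0.0
```

Request:
send_rows:
  slide:
    - [-25, 15, -25]
    - [-50, 30, -50]
    - [-75, 45, -75]
    - [-100, 60, -100]
    - [-125, 75, -125]
  spin: [0, 0, 0, 0, 0]

```text
clock: 7.78
position: [0.5533, -0.1251, 0.3755]
tool_rot: [0.646, 0.659, 0.276, -0.27]
ft_force: [0.3, 0.2, 0.8]
gripper_width: -0.0001
finger_force: 0.0
```

Request:
send_rows:
  slide:
    - [-25, 15, -25]
    - [-50, 30, -50]
    - [-50, 30, -50]
  spin: [0, 0, 0]

```text
clock: 8.03
position: [0.5855, -0.1997, 0.3708]
tool_rot: [0.648, 0.656, 0.276, -0.271]
ft_force: [-1.0, 0.7, -0.7]
gripper_width: 0.0
finger_force: 0.0
```

```bash
cat > go.py <<'E'
from h import *
import sys
s=st();M=R.from_quat(s['tool_rot']).as_matrix();print(M.round(3))
for a in sys.argv[1:]:
    t=np.array(eval(a));print(a,((t-s['position'])@M*1000).round(1))
E
python3 go.py "[.595,-.17,.127]" "[.595,-.072,.031]"
```

```text
{'clock': 8.033, 'joints': [-0.748, 0.498, 1.065, 0.645, 2.081, -0.584], 'joint_velocities': [0.045, -0.085, 0.118, 0.021, 0.021, 0.003], 'joint_torque': [0.603, -54.263, -33.252, 2.586, 1.766, -0.01], 'position': [0.585, -0.2, 0.371], 'tool_rot': [0.648, 0.656, 0.276, -0.271], 'ft_force': [-1.011, 0.727, -0.717], 'ft_torque': [-0.337, 0.002, -0.004], 'finger_force': 0.0, 'gripper_width': 0.0}
[[-0.013  1.     0.002]
 [ 0.701  0.007  0.713]
 [ 0.713  0.011 -0.701]]
[.595,-.17,.127] [-153.     7.   192.2]
[.595,-.072,.031] [-152.7    6.7  329.4]
```

Request:
send_rows:
  slide:
    - [-25, 1, 32]
    - [-51, 2, 64]
    - [-77, 3, 96]
    - [-102, 4, 128]
    - [-128, 6, 160]
  spin: [0, 0, 0, 0, 0]

```text
clock: 8.45
position: [0.5921, -0.1686, 0.1706]
tool_rot: [0.646, 0.659, 0.276, -0.27]
ft_force: [1.7, -0.3, -0.8]
gripper_width: 0.0
finger_force: 0.0
```

Request:
send_rows:
  slide:
    - [-25, 1, 32]
    - [-25, 1, 65]
    - [-25, 1, 98]
    - [-25, 1, 125]
    - [-25, 1, 125]
  spin: [0, 0, 0, 0, 0]

```text
clock: 8.87
position: [0.5916, -0.0963, 0.0612]
tool_rot: [0.647, 0.659, 0.273, -0.271]
ft_force: [-0.7, -2.1, -2.0]
gripper_width: -0.0001
finger_force: 0.9
```

```bash
python3 go.py "[.595,-.072,.031]"
```

```text
{'clock': 8.867, 'joints': [-0.624, 0.706, 1.425, 0.611, 1.55, -0.829], 'joint_velocities': [-0.021, -0.029, -0.045, 0.056, 0.141, 0.008], 'joint_torque': [3.302, -52.059, -21.324, 2.817, 2.545, -0.035], 'position': [0.592, -0.096, 0.061], 'tool_rot': [0.647, 0.659, 0.273, -0.271], 'ft_force': [-0.722, -2.075, -2.049], 'ft_torque': [-0.675, 0.013, 0.021], 'finger_force': 0.903, 'gripper_width': -0.0}
[[-0.017  1.    -0.004]
 [ 0.704  0.015  0.71 ]
 [ 0.71   0.009 -0.705]]
[.595,-.072,.031] [-4.4  3.5 38.5]
```

Request:
send_rows:
  slide:
    - [-7, 3, -4]
    - [-7, 3, 5]
    - [-7, 3, 15]
    - [-7, 3, 25]
  spin: [0, 0, 0, 0]

```text
clock: 9.2
position: [0.597, -0.084, 0.0438]
tool_rot: [0.646, 0.659, 0.276, -0.27]
ft_force: [-0.3, 0.2, -1.0]
gripper_width: -0.0001
finger_force: 0.0
```

Request:
send_rows:
  slide:
    - [0, 0, 6]
    - [0, 0, 12]
    - [0, 0, 12]
  spin: [0, 0, 0]

```text
clock: 9.45
position: [0.5956, -0.074, 0.0341]
tool_rot: [0.645, 0.658, 0.275, -0.272]
ft_force: [-0.4, -0.5, -0.4]
gripper_width: -0.0001
finger_force: 0.1
```

```bash
python3 go.py "[.612,-.072,.031]"
```

```text
{'clock': 9.45, 'joints': [-0.595, 0.739, 1.442, 0.633, 1.499, -0.841], 'joint_velocities': [-0.012, -0.008, -0.016, -0.004, 0.021, 0.004], 'joint_torque': [0.003, -50.981, -20.834, 2.159, 2.16, -0.011], 'position': [0.596, -0.074, 0.034], 'tool_rot': [0.645, 0.658, 0.275, -0.272], 'ft_force': [-0.384, -0.535, -0.438], 'ft_torque': [-0.372, 0.009, 0.008], 'finger_force': 0.091, 'gripper_width': -0.0}
[[-0.019  1.    -0.003]
 [ 0.7    0.015  0.714]
 [ 0.714  0.011 -0.7  ]]
[.612,-.072,.031] [-1.2 16.4  3.6]
```

Inserted without touching. Next I feel sideways (+x is tool y) for the tab.

Request:
send_rows:
  slide:
    - [-1, 4, 3]
    - [-1, 8, 3]
    - [-1, 12, 3]
    - [-1, 12, 3]
  spin: [0, 0, 0, 0]

```text
clock: 9.78
position: [0.6099, -0.0745, 0.0331]
tool_rot: [0.645, 0.659, 0.276, -0.27]
ft_force: [-0.0, -0.1, -0.1]
gripper_width: -0.0002
finger_force: 0.0
```

Request:
send_rows:
  slide:
    - [0, 3, 0]
    - [0, 6, 0]
    - [0, 6, 0]
  spin: [0, 0, 0]

```text
clock: 10.03
position: [0.6153, -0.0742, 0.0329]
tool_rot: [0.646, 0.659, 0.276, -0.27]
ft_force: [0.9, -0.2, 0.3]
gripper_width: -0.0001
finger_force: 0.0
```

Request:
send_rows:
  slide:
    - [0, 2, 0]
    - [0, 4, 0]
    - [0, 4, 0]
  spin: [0, 0, 0]

```text
clock: 10.28
position: [0.6177, -0.074, 0.0326]
tool_rot: [0.645, 0.659, 0.275, -0.272]
ft_force: [-4.0, -1.2, 1.6]
gripper_width: 0.0001
finger_force: 2.1
```

The tab is found at TCP x≈0.617, where it resists with 4 N. I push it on, well short of its stop.

Request:
send_rows:
  slide:
    - [0, 3, 0]
    - [0, 6, 0]
    - [0, 6, 0]
  spin: [0, 0, 0]

```text
clock: 10.53
position: [0.624, -0.0739, 0.0326]
tool_rot: [0.646, 0.659, 0.275, -0.272]
ft_force: [-5.1, -1.8, 0.7]
gripper_width: -0.0001
finger_force: 2.3
```

Request:
send_rows:
  slide:
    - [0, 3, 0]
    - [0, 5, 0]
    - [0, 5, 0]
  spin: [0, 0, 0]

```text
clock: 10.78
position: [0.6286, -0.0732, 0.0325]
tool_rot: [0.645, 0.659, 0.275, -0.272]
ft_force: [-5.2, -1.2, 0.6]
gripper_width: 0.0001
finger_force: 2.5
```

```bash
python3 go.py "[.629,-.072,.061]"
```

```text
{'clock': 10.783, 'joints': [-0.567, 0.788, 1.355, 0.645, 1.516, -0.8], 'joint_velocities': [-0.002, -0.002, 0.005, -0.002, -0.003, -0.001], 'joint_torque': [0.807, -52.957, -23.18, 3.18, 0.949, 0.051], 'position': [0.629, -0.073, 0.032], 'tool_rot': [0.645, 0.659, 0.275, -0.272], 'ft_force': [-5.192, -1.18, 0.583], 'ft_torque': [-0.351, 0.569, 0.586], 'finger_force': 2.515, 'gripper_width': 0.0}
[[-0.019  1.    -0.003]
 [ 0.7    0.015  0.714]
 [ 0.714  0.011 -0.7  ]]
[.629,-.072,.061] [ 21.2   0.8 -19.1]
```

Request:
send_rows:
  slide:
    - [4, 0, -4]
    - [8, 0, -8]
    - [11, 1, -11]
    - [11, 1, -11]
  spin: [0, 0, 0, 0]

```text
clock: 11.12
position: [0.6282, -0.075, 0.047]
tool_rot: [0.646, 0.659, 0.273, -0.272]
ft_force: [-7.9, -4.7, -4.9]
gripper_width: -0.0002
finger_force: 5.5
```

Request:
send_rows:
  slide:
    - [3, 0, -3]
    - [6, 0, -6]
    - [6, 0, -6]
  spin: [0, 0, 0]

```text
clock: 11.37
position: [0.6286, -0.0759, 0.0552]
tool_rot: [0.647, 0.659, 0.273, -0.271]
ft_force: [-6.6, -5.9, -8.6]
gripper_width: -0.0003
finger_force: 5.0
```

Request:
send_rows:
  slide:
    - [3, 0, -3]
    - [6, 0, -6]
    - [6, 0, -6]
  spin: [0, 0, 0]

```text
clock: 11.62
position: [0.6295, -0.0768, 0.064]
tool_rot: [0.647, 0.659, 0.274, -0.269]
ft_force: [-5.4, -9.1, -7.3]
gripper_width: -0.0005
finger_force: 5.3
```

Request:
send_rows:
  slide:
    - [4, 0, -4]
    - [8, 0, -8]
    - [12, 0, -12]
    - [16, 0, -15]
    - [20, 0, -19]
  spin: [0, 0, 0, 0, 0]

```text
clock: 12.03
position: [0.6296, -0.0756, 0.0921]
tool_rot: [0.647, 0.658, 0.275, -0.27]
ft_force: [-3.3, -4.2, -5.4]
gripper_width: -0.0001
finger_force: 3.5
```

Request:
send_rows:
  slide:
    - [5, 0, -4]
    - [10, 0, -9]
    - [15, 0, -13]
    - [20, 0, -17]
    - [25, 0, -21]
  spin: [0, 0, 0, 0, 0]

```text
clock: 12.45
position: [0.6297, -0.0708, 0.1261]
tool_rot: [0.646, 0.659, 0.276, -0.27]
ft_force: [0.6, -1.0, -6.1]
gripper_width: 0.0003
finger_force: 2.6
```

```bash
cat > lid.py <<'E'
from h import *
# lid/other height profile along the left end of the lid, chest frame
def chest(P):
    c,s=np.cos(np.pi/2+.0305),np.sin(np.pi/2+.0305)
    q=P-np.array([.601,.0225,0]);return np.stack([q[...,0]*c+q[...,1]*s,-q[...,0]*s+q[...,1]*c,q[...,2]],-1)*1000
def lid():
    for n in("top","side"):
        p,d,K,T=snap(n);C=chest(pts(d,K,T))
        m=(abs(C[...,1]-130)<30)&(C[...,0]>-200)&(C[...,0]<180)&(C[...,2]>90)&(C[...,2]<330)&(d>0)
        m2=(abs(C[...,1]+130)<30)&(C[...,0]>-200)&(C[...,0]<180)&(C[...,2]>90)&(C[...,2]<330)&(d>0)
        for mm in(m,m2):
            Q=C[mm]
            if len(Q)>30: print(n,len(Q),[(int(a),Q[(Q[:,0]//30)==a//30][:,2].mean().round().item(),int(((Q[:,0]//30)==a//30).sum())) for a in range(-180,180,30) if ((Q[:,0]//30)==a//30).sum()>5])
        yield n,p
E
python3 -c "
from lid import *
for n,p in lid(): save(n+'2',p)
"; python3 go.py
```

```text
top 966 [(-120, 173.0, 106), (-90, 192.0, 191), (-60, 179.0, 106), (-30, 166.0, 26), (0, 146.0, 69), (30, 131.0, 173), (60, 117.0, 186), (90, 105.0, 109)]
top 1294 [(-120, 174.0, 98), (-90, 192.0, 196), (-60, 178.0, 195), (-30, 162.0, 186), (0, 147.0, 179), (30, 132.0, 174), (60, 117.0, 172), (90, 105.0, 94)]
side 596 [(-120, 172.0, 212), (-90, 192.0, 126), (-60, 136.0, 97), (-30, 163.0, 39), (0, 148.0, 38), (30, 133.0, 34), (60, 116.0, 29), (90, 104.0, 21)]
{'clock': 12.55, 'joints': [-0.564, 0.653, 1.35, 0.649, 1.622, -0.716], 'joint_velocities': [-0.002, 0.007, 0.002, 0.014, 0.004, -0.006], 'joint_torque': [1.006, -51.661, -24.252, 2.837, 2.044, 0.044], 'position': [0.63, -0.071, 0.128], 'tool_rot': [0.645, 0.659, 0.277, -0.27], 'ft_force': [-0.61, -1.437, -1.055], 'ft_torque': [-0.582, 0.069, 0.096], 'finger_force': 0.88, 'gripper_width': 0.0}
[[-0.022  1.     0.001]
 [ 0.701  0.015  0.713]
 [ 0.713  0.016 -0.701]]
```

The lid is at 0.46 rad, past the catch. I swing it back along its arc.

Request:
send_rows:
  slide:
    - [13, 0, -6]
    - [26, 0, -13]
    - [45, 0, -18]
    - [65, 0, -24]
    - [85, 0, -26]
  spin: [0, 0, 0, 0, 0]

```text
clock: 12.97
position: [0.6283, -0.0311, 0.2062]
tool_rot: [0.646, 0.659, 0.276, -0.269]
ft_force: [-0.6, -7.6, -2.4]
gripper_width: -0.0003
finger_force: 3.2
```

Request:
send_rows:
  slide:
    - [20, 0, -2]
    - [41, 0, 0]
    - [61, 0, 3]
    - [80, 0, 9]
    - [100, 0, 15]
  spin: [0, 0, 0, 0, 0]

```text
clock: 13.38
position: [0.6258, 0.0509, 0.2669]
tool_rot: [0.646, 0.659, 0.276, -0.27]
ft_force: [0.9, -0.7, -9.5]
gripper_width: 0.0003
finger_force: 3.8
```

Request:
send_rows:
  slide:
    - [17, 0, 10]
    - [35, 0, 20]
    - [47, 0, 30]
    - [59, 0, 40]
    - [59, 0, 40]
  spin: [0, 0, 0, 0, 0]

```text
clock: 13.8
position: [0.6242, 0.1211, 0.2789]
tool_rot: [0.646, 0.659, 0.275, -0.269]
ft_force: [1.0, -4.0, -5.0]
gripper_width: 0.0
finger_force: 3.2
```

```bash
python3 -c "
from lid import *
for n,p in lid(): save(n+'3',p)
"; python3 go.py
```

```text
top 526 [(90, 255.0, 349), (120, 307.0, 172)]
top 458 [(60, 98.0, 9), (90, 259.0, 296), (120, 308.0, 153)]
side 1167 [(-60, 96.0, 54), (90, 179.0, 670), (120, 246.0, 442)]
side 867 [(-60, 96.0, 61), (-30, 95.0, 26), (0, 95.0, 26), (30, 96.0, 26), (60, 96.0, 24), (90, 150.0, 458), (120, 233.0, 246)]
{'clock': 13.9, 'joints': [-0.302, 0.366, 1.438, 0.749, 1.616, -0.396], 'joint_velocities': [-0.006, 0.008, -0.0, 0.015, 0.009, -0.001], 'joint_torque': [2.061, -46.255, -28.974, 4.11, 1.721, 0.003], 'position': [0.624, 0.121, 0.279], 'tool_rot': [0.646, 0.659, 0.275, -0.271], 'ft_force': [0.829, -1.837, -4.444], 'ft_torque': [-1.166, -0.059, -0.052], 'finger_force': 2.531, 'gripper_width': -0.0}
[[-0.02   1.    -0.001]
 [ 0.701  0.015  0.713]
 [ 0.713  0.013 -0.702]]
```

View pics/side3.png

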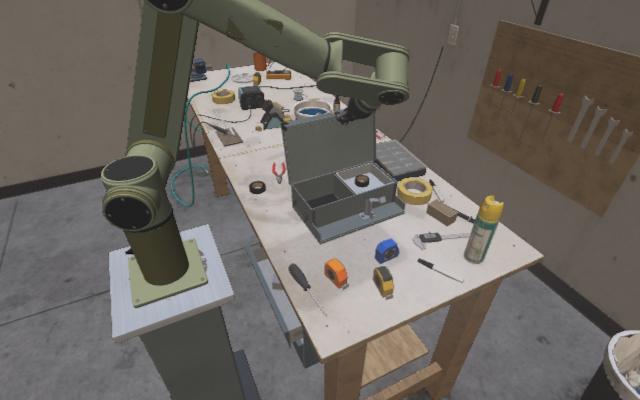

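The lid stands back. The till with its roll is in the far bay at (362,181), so the deep bay is the near one (bay_left), empty at (322,200). I withdraw, open the fingers and measure the lid's angle.

Request:
send_rows:
  slide:
    - [4, 0, 4]
    - [8, 0, 8]
    - [8, 0, 8]
  spin: [0, 0, 0]

```text
clock: 14.15
position: [0.6252, 0.1251, 0.2757]
tool_rot: [0.65, 0.658, 0.272, -0.266]
ft_force: [0.0, -23.2, -8.1]
gripper_width: 0.0001
finger_force: 11.5
```

Request:
send_rows:
  slide:
    - [-10, 0, -20]
    - [-20, 0, -50]
    - [-30, 0, -90]
    - [-50, 0, -120]
    - [-80, 0, -140]
  spin: [0, 0, 0, 0, 0]
  gripper: -0.4

```text
clock: 14.57
position: [0.6278, -0.0244, 0.3267]
tool_rot: [0.643, 0.661, 0.279, -0.268]
ft_force: [0.7, -0.3, -0.2]
gripper_width: 0.0591
finger_force: 0.0
```

```bash
cat >> lid.py <<'E'
def ang(name):
    p,d,K,T=snap(name);C=chest(pts(d,K,T))
    m=(C[...,1]>90)&(C[...,1]<150)&(C[...,0]>95)&(C[...,0]<160)&(C[...,2]>110)&(C[...,2]<250)&(d>0)
    Q=C[m];v=cv2.fitLine(Q[:,[0,2]].astype(np.float32),cv2.DIST_HUBER,0,.01,.01).ravel();print(name,len(Q),"lid angle",np.pi-np.arctan2(v[1]*np.sign(v[1]),v[0]*np.sign(v[1])))
    return p
E
python3 -c "
from lid import *
ang('side')
"; python3 go.py "[.522,-.366,.25]" "[.522,-.366,.109]" "[.522,-.28,.0245]"
```

```text
side 694 lid angle 1.7510468
{'clock': 14.617, 'joints': [-0.516, 0.421, 1.273, 0.699, 1.831, -0.481], 'joint_velocities': [0.041, 0.005, 0.103, 0.019, -0.036, 0.081], 'joint_torque': [10.259, -56.458, -30.335, 4.217, 2.508, -0.129], 'position': [0.627, -0.031, 0.321], 'tool_rot': [0.647, 0.658, 0.277, -0.268], 'ft_force': [0.087, -3.932, -2.475], 'ft_torque': [-0.457, -0.005, -0.027], 'finger_force': 0.0, 'gripper_width': 0.06}
[[-0.018  1.     0.007]
 [ 0.703  0.008  0.711]
 [ 0.711  0.018 -0.703]]
[.522,-.366,.25] [-284.3 -109.4 -188.5]
[.522,-.366,.109] [-384.5 -111.9  -89.3]
[.522,-.28,.0245] [-384.1 -112.7   31.2]
```

Request:
send_rows:
  slide:
    - [-28, -11, -19]
    - [-57, -22, -38]
    - [-85, -33, -56]
    - [-114, -44, -75]
    - [-142, -55, -94]
  spin: [0, 0, 0, 0, 0]

```text
clock: 15.03
position: [0.5738, -0.1914, 0.2849]
tool_rot: [0.645, 0.659, 0.277, -0.271]
ft_force: [0.6, -1.5, -0.6]
gripper_width: 0.0594
finger_force: 0.0
```

Request:
send_rows:
  slide:
    - [-28, -11, -19]
    - [-57, -22, -38]
    - [-85, -33, -56]
    - [-114, -44, -75]
    - [-142, -55, -94]
  spin: [0, 0, 0, 0, 0]

```text
clock: 15.45
position: [0.522, -0.3589, 0.2486]
tool_rot: [0.645, 0.659, 0.277, -0.271]
ft_force: [1.1, -0.1, 0.0]
gripper_width: 0.0596
finger_force: 0.0
```

Request:
send_rows:
  slide:
    - [-28, 0, 20]
    - [-50, 0, 45]
    - [-70, 0, 65]
    - [-90, 0, 75]
    - [-90, 0, 75]
  spin: [0, 0, 0, 0, 0]

```text
clock: 15.87
position: [0.5222, -0.3656, 0.126]
tool_rot: [0.645, 0.656, 0.277, -0.275]
ft_force: [-0.4, 1.0, -0.7]
gripper_width: 0.0596
finger_force: 0.0
```

```bash
python3 - <<'E'
from h import *
for nm in("side","top"):
    p,d,K,T=snap(nm);P=pts(d,K,T);save(nm+"4",p)
    hsv=cv2.cvtColor(p,cv2.COLOR_RGB2HSV)
    m=(P[...,2]>0.05)&(P[...,2]<0.07)&(d>0)&(P[...,0]<.57)&(P[...,0]>.47)&(P[...,1]<-.26)&(P[...,1]>-.36)
    Q=P[m];print(nm,len(Q),Q.mean(0).round(4),[np.array(t).round(1) for t in cv2.minAreaRect(Q[:,:2].astype(np.float32)*1000)])
E
python3 go.py "[.522,-.28,.0245]"
```

```text
side 167 [ 0.5139 -0.3163  0.0601] [array([ 518.8, -314. ]), array([51.6, 32.1]), np.float64(79.7)]
top 169 [ 0.5228 -0.3109  0.0607] [array([ 523.3, -311.8]), array([59.8, 32.7]), np.float64(85.3)]
{'clock': 15.967, 'joints': [-0.956, 0.833, 1.035, 0.456, 1.933, -0.961], 'joint_velocities': [0.003, -0.05, -0.037, -0.003, 0.003, -0.002], 'joint_torque': [-0.313, -55.489, -23.887, 1.523, 2.304, -0.006], 'position': [0.524, -0.367, 0.131], 'tool_rot': [0.645, 0.658, 0.277, -0.272], 'ft_force': [0.493, -0.001, 0.173], 'ft_torque': [-0.363, 0.044, -0.016], 'finger_force': 0.0, 'gripper_width': 0.06}
[[-0.02   1.    -0.001]
 [ 0.698  0.014  0.716]
 [ 0.716  0.014 -0.698]]
[.522,-.28,.0245] [-15.7  -2.1 137.1]
```

View pics/side4.png

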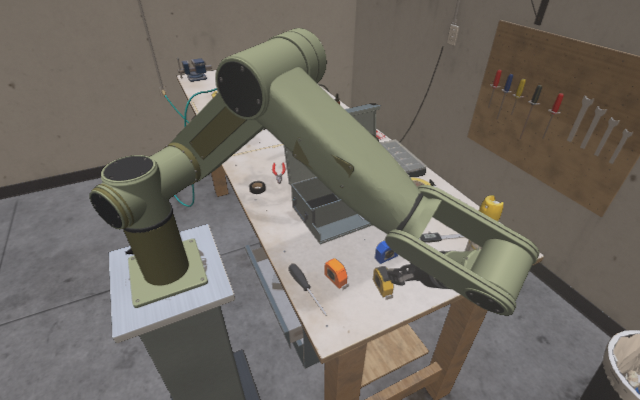

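The gripper hovers in front of the yellow/black tape at (384,282), clear of its neighbours. I descend and grip.

Request:
send_rows:
  slide:
    - [-16, -2, 20]
    - [-16, -2, 50]
    - [-16, -2, 80]
    - [-16, -2, 105]
    - [-16, -2, 105]
  spin: [0, 0, 0, 0, 0]

```text
clock: 16.38
position: [0.5213, -0.2996, 0.0457]
tool_rot: [0.644, 0.658, 0.277, -0.274]
ft_force: [-0.7, 0.5, -0.9]
gripper_width: 0.0598
finger_force: 0.0
```

Request:
send_rows:
  slide:
    - [0, 0, 12]
    - [0, 0, 24]
    - [0, 0, 30]
    - [0, 0, 30]
  spin: [0, 0, 0, 0]

```text
clock: 16.72
position: [0.5216, -0.2824, 0.0253]
tool_rot: [0.645, 0.659, 0.276, -0.271]
ft_force: [-0.8, 0.8, -0.8]
gripper_width: 0.0597
finger_force: 0.0
```

Request:
send_rows:
  slide:
    - [0, 0, 0]
    - [0, 0, 0]
    - [0, 0, 0]
    - [0, 0, 0]
    - [0, 0, 0]
  spin: [0, 0, 0, 0, 0]
  gripper: 1
  grip_force: 35

```text
clock: 17.13
position: [0.522, -0.2841, 0.0261]
tool_rot: [0.646, 0.659, 0.276, -0.27]
ft_force: [-0.1, -1.8, 2.8]
gripper_width: 0.0317
finger_force: 36.2
```

```bash
python3 go.py "[.522,-.28,.0245]"
```

```text
{'clock': 17.133, 'joints': [-0.892, 0.85, 1.255, 0.468, 1.691, -1.015], 'joint_velocities': [0.001, -0.001, 0.0, -0.001, -0.001, 0.001], 'joint_torque': [0.754, -52.615, -19.929, 1.437, 2.284, 0.028], 'position': [0.522, -0.284, 0.026], 'tool_rot': [0.646, 0.659, 0.276, -0.27], 'ft_force': [-0.054, -1.81, 2.804], 'ft_torque': [-0.284, -0.047, -0.022], 'finger_force': 36.185, 'gripper_width': 0.032}
[[-0.02   1.     0.001]
 [ 0.702  0.014  0.712]
 [ 0.712  0.015 -0.702]]
[.522,-.28,.0245] [1.7 0.  4.1]
```

Request:
send_rows:
  slide:
    - [12, 0, -12]
    - [35, 1, -34]
    - [60, 1, -59]
    - [86, 2, -84]
    - [111, 2, -109]
  spin: [0, 0, 0, 0, 0]
  grip_force: 45

```text
clock: 17.55
position: [0.5211, -0.2826, 0.1828]
tool_rot: [0.646, 0.658, 0.276, -0.271]
ft_force: [1.0, -0.7, -2.0]
gripper_width: 0.0316
finger_force: 44.4
```

Request:
send_rows:
  slide:
    - [34, 0, 3]
    - [60, 0, 30]
    - [87, 1, 57]
    - [113, 1, 84]
    - [140, 1, 111]
  spin: [0, 0, 0, 0, 0]

```text
clock: 17.97
position: [0.5191, -0.1043, 0.2035]
tool_rot: [0.646, 0.658, 0.276, -0.271]
ft_force: [0.5, -0.3, -2.4]
gripper_width: 0.0317
finger_force: 44.5
```

Request:
send_rows:
  slide:
    - [26, 0, 27]
    - [53, 0, 54]
    - [80, 0, 81]
    - [106, 0, 108]
    - [120, 0, 122]
  spin: [0, 0, 0, 0, 0]

```text
clock: 18.38
position: [0.5152, 0.0693, 0.2035]
tool_rot: [0.644, 0.659, 0.275, -0.272]
ft_force: [-0.4, 0.2, -2.0]
gripper_width: 0.0315
finger_force: 44.5
```

```bash
python3 - <<'E'
from h import *
for nm in("top",):
    p,d,K,T=snap(nm);save("c5",cv2.resize(p[90:250,240:400],(640,640),interpolation=cv2.INTER_CUBIC))
E
python3 go.py "[.519,.1,.2]" "[.519,.1,.06]" "[.519,.1,.039]"
```

```text
{'clock': 18.433, 'joints': [-0.451, 0.266, 1.742, 0.696, 1.563, -0.64], 'joint_velocities': [-0.057, 0.025, -0.039, -0.06, 0.036, -0.048], 'joint_torque': [-2.528, -36.168, -26.697, 2.505, 1.348, 0.11], 'position': [0.515, 0.071, 0.204], 'tool_rot': [0.643, 0.66, 0.275, -0.274], 'ft_force': [-0.764, 1.94, -1.349], 'ft_torque': [-0.469, 0.055, 0.029], 'finger_force': 44.583, 'gripper_width': 0.031}
[[-0.022  1.    -0.007]
 [ 0.698  0.02   0.716]
 [ 0.715  0.011 -0.699]]
[.519,.1,.2] [17.1  5.  23. ]
[.519,.1,.06] [-83.1   3.4 120.8]
[.519,.1,.039] [-98.1   3.2 135.5]
```

View pics/c5.png

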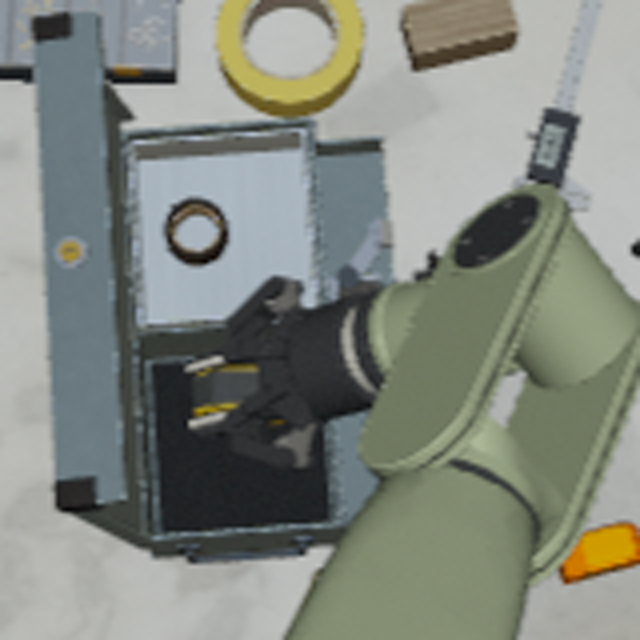

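The tape is held upright over the black mat of the deep bay (crop (225,390)). The till with its roll is in the other bay at (195,230). I lower it.

Request:
send_rows:
  slide:
    - [9, 3, 11]
    - [17, 5, 23]
    - [0, 5, 40]
    - [-24, 5, 64]
    - [-48, 5, 87]
  spin: [0, 0, 0, 0, 0]

```text
clock: 18.85
position: [0.5238, 0.0936, 0.1082]
tool_rot: [0.645, 0.66, 0.276, -0.269]
ft_force: [0.6, 0.3, -2.1]
gripper_width: 0.0316
finger_force: 44.7
```

Request:
send_rows:
  slide:
    - [-10, 0, 10]
    - [-20, 0, 20]
    - [-30, 0, 29]
    - [-35, 0, 34]
    - [-35, 0, 34]
  spin: [0, 0, 0, 0, 0]

```text
clock: 19.27
position: [0.5226, 0.0937, 0.058]
tool_rot: [0.646, 0.658, 0.275, -0.272]
ft_force: [-0.7, -0.2, -2.3]
gripper_width: 0.0317
finger_force: 44.7
```

```bash
python3 go.py "[.519,.1,.039]"
```

```text
{'clock': 19.267, 'joints': [-0.407, 0.507, 1.788, 0.742, 1.318, -0.796], 'joint_velocities': [0.002, -0.03, -0.015, 0.012, 0.026, 0.011], 'joint_torque': [-0.202, -40.481, -19.019, 2.393, 2.212, -0.071], 'position': [0.523, 0.094, 0.058], 'tool_rot': [0.646, 0.658, 0.275, -0.272], 'ft_force': [-0.682, -0.248, -2.259], 'ft_torque': [-0.554, -0.029, -0.003], 'finger_force': 44.655, 'gripper_width': 0.032}
[[-0.018  1.    -0.003]
 [ 0.7    0.014  0.714]
 [ 0.714  0.01  -0.7  ]]
[.519,.1,.039] [-9.  -3.7 17.8]
```

Request:
send_rows:
  slide:
    - [0, -1, 8]
    - [-4, -2, 12]
    - [-7, -2, 15]
    - [-7, -2, 15]
  spin: [0, 0, 0, 0]

```text
clock: 19.6
position: [0.5214, 0.0995, 0.0431]
tool_rot: [0.646, 0.659, 0.276, -0.271]
ft_force: [0.2, 0.1, -2.5]
gripper_width: 0.0317
finger_force: 44.7
```

Request:
send_rows:
  slide:
    - [-2, 0, 2]
    - [-3, 0, 3]
    - [-3, 0, 3]
  spin: [0, 0, 0]

```text
clock: 19.85
position: [0.5219, 0.0993, 0.0392]
tool_rot: [0.646, 0.659, 0.276, -0.271]
ft_force: [0.7, -0.4, -2.5]
gripper_width: 0.0315
finger_force: 44.7
```

Request:
send_rows:
  slide:
    - [-1, 0, 1]
    - [-2, 0, 2]
    - [-2, 0, 2]
  spin: [0, 0, 0]

```text
clock: 20.1
position: [0.5223, 0.0994, 0.0381]
tool_rot: [0.645, 0.659, 0.277, -0.272]
ft_force: [-2.6, -1.9, 7.7]
gripper_width: 0.0318
finger_force: 45.9
```

Request:
send_rows:
  slide:
    - [-1, 0, 1]
    - [-1, 0, 1]
  spin: [0, 0]

```text
clock: 20.27
position: [0.5223, 0.0994, 0.0381]
tool_rot: [0.644, 0.659, 0.277, -0.272]
ft_force: [-6.0, -3.5, 14.5]
gripper_width: 0.0313
finger_force: 47.0
```

The tape has landed. I ease off and release.

Request:
send_rows:
  slide:
    - [1, 0, -1]
    - [1, 0, -1]
  spin: [0, 0]

```text
clock: 20.43
position: [0.5224, 0.0994, 0.0381]
tool_rot: [0.645, 0.659, 0.277, -0.271]
ft_force: [-3.1, -3.1, 8.6]
gripper_width: 0.0317
finger_force: 46.0
```

Request:
send_rows:
  slide:
    - [0, 0, 0]
    - [0, 0, 0]
    - [0, 0, 0]
    - [0, 0, 0]
  spin: [0, 0, 0, 0]
  gripper: -0.5

```text
clock: 20.77
position: [0.522, 0.0994, 0.0363]
tool_rot: [0.646, 0.659, 0.276, -0.271]
ft_force: [-1.0, -0.7, -0.4]
gripper_width: 0.0638
finger_force: 0.0
```

Request:
send_rows:
  slide:
    - [0, 0, -10]
    - [5, 0, -30]
    - [20, 0, -60]
    - [40, 0, -95]
    - [60, 0, -130]
  spin: [0, 0, 0, 0, 0]

```text
clock: 21.18
position: [0.5201, 0.0481, 0.1715]
tool_rot: [0.646, 0.658, 0.275, -0.272]
ft_force: [1.2, 0.6, -0.2]
gripper_width: 0.0642
finger_force: 0.0
```

Request:
send_rows:
  slide:
    - [25, 0, -30]
    - [50, 0, -55]
    - [70, 0, -85]
    - [90, 0, -115]
    - [110, 0, -145]
  spin: [0, 0, 0, 0, 0]
  gripper: 1

```text
clock: 21.6
position: [0.5182, 0.0219, 0.3527]
tool_rot: [0.646, 0.659, 0.276, -0.271]
ft_force: [0.6, 0.9, -0.0]
gripper_width: 0.0033
finger_force: 0.0
```

```bash
python3 - <<'E'
from lid import *
for nm in("top","side"):
    p,d,K,T=snap(nm);C=chest(pts(d,K,T))
    m=(C[...,2]>45)&(C[...,2]<85)&(C[...,0]>-40)&(C[...,0]<96)&(C[...,1]>10)&(C[...,1]<155)&(d>0)
    Q=C[m]; print(nm,len(Q),[np.array(t).round(1) for t in cv2.minAreaRect(Q[:,:2].astype(np.float32))],np.percentile(Q[:,2],[5,50,95]).round(1))
    if nm=="top": save("c6",cv2.resize(p[90:250,240:400],(640,640),interpolation=cv2.INTER_CUBIC))
E
python3 go.py
```

```text
top 242 [array([47.9, 75.2]), array([33.4, 65.9]), np.float64(87.7)] [48.9 71.3 78.9]
side 194 [array([55.2, 81.7]), array([ 81.5, 142.7]), np.float64(0.0)] [47.4 66.6 76.7]
{'clock': 21.7, 'joints': [-0.53, 0.144, 1.545, 0.693, 1.839, -0.499], 'joint_velocities': [0.012, 0.049, 0.098, -0.038, -0.059, -0.024], 'joint_torque': [-0.136, -33.98, -27.536, 2.518, 1.69, 0.157], 'position': [0.521, 0.02, 0.358], 'tool_rot': [0.645, 0.661, 0.278, -0.265], 'ft_force': [-0.109, -0.063, 0.098], 'ft_torque': [-0.376, -0.003, 0.03], 'finger_force': 0.0, 'gripper_width': -0.0}
[[-0.028  1.     0.009]
 [ 0.705  0.013  0.709]
 [ 0.709  0.026 -0.705]]
```

View pics/c6.png

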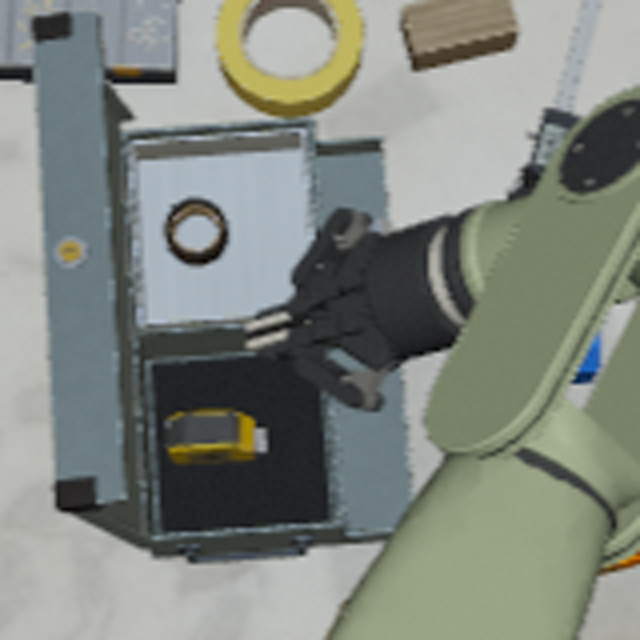

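The tape measure stands upright on the mat at crop (210,435). Its top is about 75 mm high, below the 98 mm rim, and it is released. To close the lid, the shut fingers go over its top edge and behind it.

Request:
send_rows:
  slide:
    - [18, 17, 20]
    - [36, 34, 39]
    - [54, 51, 59]
    - [71, 68, 78]
    - [89, 86, 98]
  spin: [0, 0, 0, 0, 0]

```text
clock: 22.12
position: [0.6033, 0.1566, 0.3458]
tool_rot: [0.646, 0.658, 0.275, -0.271]
ft_force: [0.5, -0.9, -0.1]
gripper_width: -0.0002
finger_force: 0.0
```

Request:
send_rows:
  slide:
    - [0, 0, 0]
    - [0, 0, 20]
    - [0, 0, 40]
    - [0, 0, 60]
    - [0, 0, 60]
  spin: [0, 0, 0, 0, 0]

```text
clock: 22.53
position: [0.6002, 0.2001, 0.3004]
tool_rot: [0.646, 0.658, 0.273, -0.274]
ft_force: [-0.8, -0.5, -1.0]
gripper_width: 0.0001
finger_force: 0.0
```

```bash
python3 go.py "[.605,.196,.312]" "[.605,.185,.301]"
```

```text
{'clock': 22.533, 'joints': [-0.185, 0.286, 1.497, 0.775, 1.559, -0.296], 'joint_velocities': [-0.035, -0.017, -0.04, -0.009, 0.043, 0.005], 'joint_torque': [0.446, -43.061, -30.459, 3.2, 0.496, -0.019], 'position': [0.6, 0.2, 0.3], 'tool_rot': [0.646, 0.658, 0.273, -0.274], 'ft_force': [-0.817, -0.47, -0.99], 'ft_torque': [-0.427, 0.019, -0.008], 'finger_force': 0.0, 'gripper_width': 0.0}
[[-0.016  1.    -0.008]
 [ 0.7    0.017  0.714]
 [ 0.714  0.006 -0.701]]
[.605,.196,.312] [  5.3   4.8 -11.1]
[.605,.185,.301] [-10.2   4.5 -11.2]
```

Request:
send_rows:
  slide:
    - [0, 4, -9]
    - [-5, 4, -11]
    - [-10, 4, -11]
    - [-10, 4, -11]
  spin: [0, 0, 0, 0]

```text
clock: 22.87
position: [0.608, 0.1816, 0.3053]
tool_rot: [0.646, 0.658, 0.276, -0.27]
ft_force: [-0.3, -0.8, 0.2]
gripper_width: 0.0002
finger_force: 0.0
```

Request:
send_rows:
  slide:
    - [-4, 0, 0]
    - [-4, 0, 0]
  spin: [0, 0]

```text
clock: 23.03
position: [0.6078, 0.1802, 0.3026]
tool_rot: [0.646, 0.658, 0.277, -0.271]
ft_force: [0.5, -1.4, -0.3]
gripper_width: -0.0
finger_force: 0.1
```

Request:
send_rows:
  slide:
    - [-5, 0, -6]
    - [-10, 0, -12]
    - [-19, 0, -25]
    - [-19, 0, -25]
  spin: [0, 0, 0, 0]

```text
clock: 23.37
position: [0.608, 0.1484, 0.307]
tool_rot: [0.646, 0.658, 0.276, -0.271]
ft_force: [0.5, 0.4, 1.6]
gripper_width: 0.0003
finger_force: 0.6
```

```bash
python3 -c "
from lid import *
ang('side')
";python3 go.py
```

```text
side 648 lid angle 1.5971713
{'clock': 23.417, 'joints': [-0.266, 0.3, 1.465, 0.76, 1.618, -0.344], 'joint_velocities': [0.014, 0.004, 0.013, -0.002, -0.021, 0.005], 'joint_torque': [-0.463, -40.647, -27.808, 2.518, 0.942, -0.03], 'position': [0.608, 0.149, 0.307], 'tool_rot': [0.646, 0.658, 0.276, -0.27], 'ft_force': [0.042, -0.435, 1.008], 'ft_torque': [-0.171, -0.033, -0.027], 'finger_force': 0.554, 'gripper_width': -0.0}
[[-0.019  1.     0.001]
 [ 0.701  0.013  0.713]
 [ 0.713  0.014 -0.701]]
```

The lid follows (1.60 rad). Continuing along the arc.

Request:
send_rows:
  slide:
    - [-16, 0, -14]
    - [-31, 0, -28]
    - [-49, 0, -39]
    - [-67, 0, -50]
    - [-86, 0, -57]
  spin: [0, 0, 0, 0, 0]

```text
clock: 23.83
position: [0.6101, 0.0485, 0.2863]
tool_rot: [0.645, 0.659, 0.277, -0.27]
ft_force: [1.0, 1.3, 4.2]
gripper_width: 0.0001
finger_force: 1.9
```

Request:
send_rows:
  slide:
    - [-20, 0, -7]
    - [-41, 0, -10]
    - [-57, 0, -13]
    - [-57, 0, -13]
  spin: [0, 0, 0, 0]

```text
clock: 24.17
position: [0.6096, -0.0023, 0.25]
tool_rot: [0.647, 0.657, 0.275, -0.272]
ft_force: [-1.0, -0.7, -0.2]
gripper_width: 0.0002
finger_force: 0.0
```

```bash
python3 -c "
from lid import *
for n,p in lid(): save(n+'7',p)
";python3 go.py
```

```text
top 1311 [(-90, 229.0, 120), (-60, 239.0, 245), (-30, 220.0, 233), (0, 192.0, 218), (30, 162.0, 202), (60, 131.0, 190), (90, 107.0, 103)]
top 1163 [(-90, 229.0, 116), (-60, 245.0, 213), (-30, 223.0, 203), (0, 193.0, 191), (30, 162.0, 178), (60, 131.0, 170), (90, 107.0, 92)]
side 447 [(-90, 227.0, 169), (-60, 206.0, 211), (60, 123.0, 19), (90, 97.0, 43)]
side 408 [(-90, 227.0, 128), (-60, 197.0, 188), (-30, 96.0, 27), (0, 96.0, 24), (30, 95.0, 25), (60, 95.0, 16)]
{'clock': 24.267, 'joints': [-0.487, 0.427, 1.412, 0.689, 1.709, -0.553], 'joint_velocities': [0.022, -0.023, -0.01, 0.011, 0.004, -0.002], 'joint_torque': [-0.769, -44.26, -26.402, 2.42, 1.476, -0.012], 'position': [0.61, -0.0, 0.252], 'tool_rot': [0.646, 0.658, 0.275, -0.272], 'ft_force': [-1.268, 0.17, 0.223], 'ft_torque': [-0.353, 0.035, 0.046], 'finger_force': 0.0, 'gripper_width': -0.0}
[[-0.018  1.    -0.002]
 [ 0.7    0.014  0.714]
 [ 0.714  0.011 -0.7  ]]
```

Request:
send_rows:
  slide:
    - [-14, 0, 4]
    - [-28, 0, 8]
    - [-41, 0, 12]
    - [-59, 0, 17]
    - [-77, 0, 21]
  spin: [0, 0, 0, 0, 0]

```text
clock: 24.68
position: [0.6118, -0.0392, 0.1821]
tool_rot: [0.645, 0.659, 0.276, -0.271]
ft_force: [0.6, 1.4, 1.1]
gripper_width: 0.0
finger_force: 0.7
```

Request:
send_rows:
  slide:
    - [-12, 0, 6]
    - [-25, 0, 12]
    - [-25, 0, 12]
  spin: [0, 0, 0]

```text
clock: 24.93
position: [0.6106, -0.0483, 0.1531]
tool_rot: [0.647, 0.657, 0.274, -0.273]
ft_force: [-1.1, 0.3, 0.2]
gripper_width: -0.0
finger_force: 0.0
```

```bash
python3 -c "
from lid import *
for n,p in lid(): save(n+'8',p)
";python3 go.py "[.608,-.0515,.141]" "[.608,-.055,.11]"
```

```text
top 1283 [(-120, 144.0, 141), (-90, 145.0, 208), (-60, 138.0, 204), (-30, 131.0, 182), (0, 124.0, 110), (30, 117.0, 134), (60, 109.0, 193), (90, 104.0, 111)]
top 1303 [(-120, 143.0, 136), (-90, 145.0, 188), (-60, 139.0, 184), (-30, 131.0, 181), (0, 124.0, 176), (30, 117.0, 173), (60, 109.0, 172), (90, 104.0, 93)]
side 808 [(-120, 132.0, 304), (-90, 145.0, 91), (-60, 135.0, 92), (-30, 131.0, 79), (0, 124.0, 74), (30, 117.0, 71), (60, 109.0, 64), (90, 104.0, 33)]
side 245 [(-120, 127.0, 181), (30, 117.0, 16), (60, 110.0, 33), (90, 104.0, 15)]
{'clock': 25.033, 'joints': [-0.549, 0.572, 1.414, 0.655, 1.631, -0.691], 'joint_velocities': [0.006, -0.028, -0.02, 0.007, 0.003, 0.003], 'joint_torque': [-0.33, -47.115, -23.596, 2.216, 1.821, -0.011], 'position': [0.612, -0.048, 0.156], 'tool_rot': [0.646, 0.658, 0.276, -0.272], 'ft_force': [-0.524, 0.966, 0.476], 'ft_torque': [-0.375, -0.007, -0.01], 'finger_force': 0.0, 'gripper_width': 0.0}
[[-0.018  1.    -0.002]
 [ 0.7    0.014  0.714]
 [ 0.714  0.011 -0.7  ]]
[.608,-.0515,.141] [-13.3  -4.2   8.1]
[.608,-.055,.11] [-37.9  -4.6  27.3]
```

Request:
send_rows:
  slide:
    - [-10, 0, 1]
    - [-19, 0, 2]
    - [-23, 0, 6]
    - [-27, 0, 10]
    - [-27, 0, 10]
  spin: [0, 0, 0, 0, 0]

```text
clock: 25.45
position: [0.614, -0.0617, 0.1325]
tool_rot: [0.646, 0.659, 0.276, -0.269]
ft_force: [0.5, -1.6, 2.0]
gripper_width: 0.0003
finger_force: 1.2
```

Request:
send_rows:
  slide:
    - [-3, 0, 3]
    - [-6, 0, 6]
    - [-9, 0, 9]
    - [-9, 0, 9]
  spin: [0, 0, 0, 0]

```text
clock: 25.78
position: [0.6124, -0.0595, 0.1167]
tool_rot: [0.646, 0.658, 0.275, -0.272]
ft_force: [0.3, -0.1, 0.2]
gripper_width: 0.0001
finger_force: 0.0
```

Request:
send_rows:
  slide:
    - [-2, 0, 2]
    - [-4, 0, 4]
    - [-4, 0, 4]
  spin: [0, 0, 0]

```text
clock: 26.03
position: [0.6128, -0.0595, 0.1117]
tool_rot: [0.646, 0.658, 0.276, -0.272]
ft_force: [-0.2, 0.2, -0.2]
gripper_width: -0.0003
finger_force: 0.0
```

```bash
python3 -c "
from lid import *
for n,p in lid(): save(n+'9',p)
";python3 go.py "[.608,-.055,.11]"
```

```text
top 856 [(-120, 107.0, 132), (-90, 107.0, 147), (-60, 107.0, 79), (-30, 106.0, 17), (0, 106.0, 32), (30, 105.0, 149), (60, 104.0, 192), (90, 103.0, 108)]
top 1268 [(-120, 107.0, 120), (-90, 107.0, 175), (-60, 107.0, 180), (-30, 107.0, 172), (0, 105.0, 176), (30, 105.0, 175), (60, 104.0, 172), (90, 103.0, 98)]
side 843 [(-120, 103.0, 153), (-90, 106.0, 127), (-60, 106.0, 118), (-30, 106.0, 106), (0, 105.0, 100), (30, 105.0, 100), (60, 104.0, 93), (90, 103.0, 46)]
{'clock': 26.133, 'joints': [-0.563, 0.639, 1.412, 0.647, 1.585, -0.742], 'joint_velocities': [-0.001, -0.004, -0.004, 0.002, 0.001, -0.001], 'joint_torque': [-0.019, -49.266, -22.869, 2.219, 1.966, -0.002], 'position': [0.613, -0.06, 0.112], 'tool_rot': [0.646, 0.658, 0.276, -0.271], 'ft_force': [0.342, 0.081, -0.671], 'ft_torque': [-0.367, -0.028, 0.057], 'finger_force': 0.0, 'gripper_width': 0.0}
[[-0.019  1.    -0.001]
 [ 0.701  0.014  0.713]
 [ 0.713  0.013 -0.701]]
[.608,-.055,.11] [ 1.7 -5.1  4.9]
```

Almost shut, at about 0.02 rad. I press to the rim.

Request:
send_rows:
  slide:
    - [-2, 0, 2]
    - [-4, 0, 4]
    - [-4, 0, 4]
  spin: [0, 0, 0]

```text
clock: 26.38
position: [0.6136, -0.0599, 0.1078]
tool_rot: [0.645, 0.659, 0.276, -0.271]
ft_force: [-0.6, -0.6, 3.0]
gripper_width: -0.0003
finger_force: 1.9
```

Request:
send_rows:
  slide:
    - [-1, 0, 1]
    - [-2, 0, 2]
    - [-2, 0, 2]
  spin: [0, 0, 0]

```text
clock: 26.63
position: [0.6137, -0.0599, 0.1076]
tool_rot: [0.644, 0.659, 0.277, -0.272]
ft_force: [-4.0, -2.1, 14.0]
gripper_width: -0.0004
finger_force: 6.5
```

Firm contact at 14 N with no more travel. I withdraw and verify.

Request:
send_rows:
  slide:
    - [10, 0, -15]
    - [30, 0, -40]
    - [50, 0, -70]
    - [70, 0, -100]
    - [90, 0, -130]
  spin: [0, 0, 0, 0, 0]

```text
clock: 27.05
position: [0.6114, -0.0894, 0.2605]
tool_rot: [0.646, 0.658, 0.276, -0.271]
ft_force: [0.2, -0.3, 1.3]
gripper_width: -0.0
finger_force: 0.0
```

Request:
send_rows:
  slide:
    - [20, -10, -25]
    - [40, -20, -50]
    - [60, -30, -75]
    - [60, -30, -75]
  spin: [0, 0, 0, 0]

```text
clock: 27.38
position: [0.5815, -0.1029, 0.362]
tool_rot: [0.645, 0.661, 0.277, -0.265]
ft_force: [1.3, 0.3, 0.7]
gripper_width: 0.0
finger_force: 0.0
```

```bash
python3 - <<'E'
from lid import *
for n,p in lid():
    save(n+"10",p)
    if n=="side": save("c10",cv2.resize(p[130:310,250:490],(800,600),interpolation=cv2.INTER_CUBIC))
z=np.load("/tmp/top0.npz")["p"].astype(int)
p,d,K,T=snap("top")
# displacement check of surroundings
df=(abs(p.astype(int)-z).sum(2)>90).astype(np.uint8);df=cv2.morphologyEx(df,cv2.MORPH_OPEN,np.ones((3,3)))
n,l,s,c=cv2.connectedComponentsWithStats(df);print([(c[i].round().tolist(),int(s[i,4])) for i in range(1,n)])
E
python3 go.py
```

```text
top 1416 [(-120, 103.0, 133), (-90, 103.0, 198), (-60, 104.0, 194), (-30, 104.0, 195), (0, 104.0, 193), (30, 104.0, 198), (60, 103.0, 194), (90, 102.0, 111)]
top 1266 [(-120, 103.0, 120), (-90, 103.0, 179), (-60, 104.0, 173), (-30, 104.0, 171), (0, 104.0, 179), (30, 104.0, 171), (60, 103.0, 174), (90, 103.0, 99)]
side 849 [(-120, 100.0, 140), (-90, 103.0, 124), (-60, 103.0, 121), (-30, 103.0, 114), (0, 103.0, 104), (30, 103.0, 105), (60, 103.0, 95), (90, 103.0, 46)]
side 649 [(-120, 100.0, 111), (-90, 103.0, 95), (-60, 103.0, 91), (-30, 103.0, 86), (0, 103.0, 79), (30, 104.0, 78), (60, 103.0, 68), (90, 103.0, 41)]
[([398.0, 172.0], 7658), ([476.0, 114.0], 337), ([332.0, 114.0], 12), ([457.0, 131.0], 74), ([390.0, 228.0], 252), ([378.0, 258.0], 257), ([57.0, 267.0], 66), ([154.0, 333.0], 2259), ([54.0, 273.0], 9), ([365.0, 282.0], 733), ([61.0, 278.0], 47), ([292.0, 288.0], 452), ([273.0, 283.0], 182), ([325.0, 313.0], 2271), ([48.0, 301.0], 623), ([73.0, 330.0], 796), ([91.0, 308.0], 224), ([285.0, 343.0], 1165), ([126.0, 324.0], 12), ([103.0, 342.0], 51), ([111.0, 338.0], 9), ([129.
[... 267 characters left out ...]
0], 9), ([279.0, 379.0], 176), ([164.0, 377.0], 31), ([181.0, 376.0], 9), ([123.0, 377.0], 15), ([170.0, 377.0], 9), ([354.0, 389.0], 194), ([140.0, 391.0], 18), ([140.0, 397.0], 17), ([292.0, 397.0], 38), ([347.0, 398.0], 6)]
{'clock': 27.533, 'joints': [-0.642, 0.38, 1.261, 0.663, 1.956, -0.551], 'joint_velocities': [0.007, 0.033, 0.031, -0.002, 0.001, 0.001], 'joint_torque': [-0.167, -46.927, -29.721, 2.472, 1.566, 0.001], 'position': [0.581, -0.101, 0.354], 'tool_rot': [0.646, 0.659, 0.276, -0.27], 'ft_force': [-0.007, -0.778, -0.318], 'ft_torque': [-0.356, 0.001, -0.058], 'finger_force': 0.0, 'gripper_width': -0.0}
[[-0.019  1.    -0.   ]
 [ 0.701  0.014  0.713]
 [ 0.712  0.014 -0.702]]
```

View pics/c10.png

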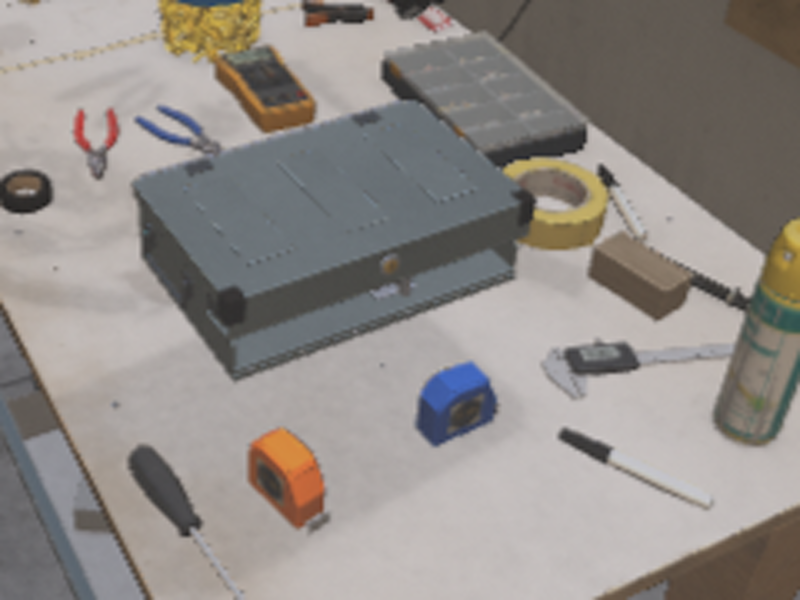

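The lid is flat at 103–104 mm across its whole width, so it is shut. The catch tab is back at its home pixel, crop (400,285), which is (370,215) as before. The bystanders are where they were: orange tape (336,273), blue tape, screwdriver, pens, pliers and cutters. Handing in.

```bash
python3 -c "
from h import *
print(robot.close_job())"
```

```text
the job is handed in; nothing more can be done
None
```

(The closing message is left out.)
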